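# Lock two heat-sink channels together on the sloping rack

### The arm

A 7-joint arm with a two-finger parallel gripper is mounted at the origin on the work surface. World frame = base frame: x ahead of the robot, y to its left, z up, the work surface at z = 0. Lengths are in m, angles in rad, forces in N, time in s.
With the tool pointing down it reaches from about 0.4 to 0.85 m from the base axis. Payload 4.5 kg.
Tool frame: the origin (TCP) lies midway between the tips of the shut fingers; the grasp point (between the pads) lies tcp_to_grasp behind it (tcp_to_grasp is the distance from the TCP to the grasp point, in m); y points along the fingers, x is the direction in which the jaws open and shut, and the axes are right-handed (so a half turn about y gives the same grasp; the last joint's range is limited). The gripper opens to 85 mm and grips with 20 to 120 N. Pads are 22 mm wide; open, the fingers measure 114 mm over their backs; the gripper's body (76 mm by 85 mm) begins 54 mm behind the grasp point. The pads swing forward as they close: fully open they stand 13 mm farther back than shut.
Start: joints at [1.324, 0.689, -0.195, 1.565, 0.157, 0.902, -0.215], TCP at [0.173, -0.601, 0.231] pointing down, gripper open.
Joint ranges: [-3.01, 3.01], [-0.46, 2.08], [-1.47, 1.51], [0.13, 2.56], [-1, 4.14], [0.04, 2.09], [-2.66, 2.66]. Speed limits (rad/s): [2.57, 2.57, 3.14, 3.14, 3.14, 3.14, 3.14].

### API

Orientations are given as a rotation vector (axis times angle).
In Python, from station import get_state, camera, hand_in, tcp_to_grasp gives the robot as it stands. The module is installed in compiled form; this text tells all that it offers.
- The arm moves only by the shell command python3 -m handwheel 'ROWS' [FORCE]. ROWS is JSON, a list of rows, each a list of 7 numbers: the turn, a rotation vector about the tool's x, y, z in degrees, then the shift along the tool's x, y, z in cm, then the closure in counts, from 0 (fully open) to 255 (shut). A call has 1 to 12 rows; each row is the pose to reach, as a shift and turn from the pose commanded when the call began, along the tool's axes at that moment; what a row does not reach only later rows make up. A row lasts 1/10 s, in which the tool goes at most 50 mm and 8.59 degrees, less where a joint would pass 70% of its speed; a pose out of reach is approached as far as the arm can. A call with a gripper value outside its range is refused whole. The fingers move at their own pace and stop on an object; FORCE is the grip in N (left out, the last holds). Time passes only in rows, so rows that repeat a pose let the fingers close. It gives the time, the measured TCP pose, the force and the opening at its end, in the units of the state.
- get_state(): the state, without advancing time (a new reading comes with each control period).
- camera(name): name is "scene" or "top"; returns a dict with "color" (480x640x3 uint8, blue, green, red), "z_map" (480x640 float32, m along the optical axis (not along the pixel's ray), 0 where there is no reading), "fx", "fy", "cx", "cy" (pixels), "k1" (the pictures are not rectified: a ray, as slopes to the right and down, at radius r is drawn at 1 + k1 r^2 times it, then the intrinsics apply), "pose" (4x4, takes a point from camera to world coordinates). Camera axes: x right, y down, z forward; pixel columns grow to the right and rows downward; lengths in m; the calibration is good to about 2 mm. A picture is of the moment at which its call begins.
- hand_in(): hands the job in, once; it reports no verdict.
The state is a dict: "t": time; "joints": joint angles; "joint_velocities": joint speeds; "joint_efforts": joint torques, N m; "ee_pos": TCP position; "orientation": TCP orientation; "force": force on the tool from outside, world axes, zero at the start; "ft_torque": the same for the moment, N m; "width": opening from 0.0 (shut) to 1.0 (fully open).
Only numpy, scipy, OpenCV 4.12 (cv2) and the standard library are available. Lean on these libraries where they do the work, as an engineer would, in place of code of your own. Each camera call takes 0.05 s, during which the arm holds its last target.

### The job

Two short aluminium channels lie on the freely spinning turntable. First take the one that lies open side up and lay it, still open side up, on the sloping rack right against the uphill side of the channel screwed down there, parallel to it and with ends level; then take the one that lies open side down and set it, centred lengthwise, over those two so that one of its flanges drops fully home into the trough of each. Leave the transformer standing on the turntable and the other things on the bench where they are.

Things in the scene. Friction and masses are not known exactly. Their poses are not given: they have to be found in the camera images.
- disc_center (a point): Centre of the upper face of the turntable: a grey disc 250 mm across, 10 mm thick, upper face 34 mm above the bench, on a fixed black foot. It turns freely about its upright axis with hardly any friction, so what lies on it turns away when pushed. On it, about 75 mm from the centre and over 110 mm apart, lie the two channels and the transformer. This point does not turn with the disc.
- channel_up_mid (a point): Centre (half-way up) of the shorter loose aluminium channel, lying open side UP: U section 48 mm long (its y), 28 mm wide (x), 26 mm high (z, out of the open side). Web 6 mm thick at the bottom, flanges 4.5 mm thick, trough 19 mm wide, 20 mm deep. About 50 g, the same either way round. Handiest to hold by its two square ends, fingers closing along its y over 48 mm, tips down near the web.
- channel_down_mid (a point): Centre (half-way up) of the longer loose aluminium channel, lying open side DOWN: same U section, 28 mm wide (its x), 26 mm high (z, up, away from the open side), 64 mm long (y). Web 6 mm thick on top, flanges hang 20 mm below it, 19 mm apart. About 66 g. Handiest to hold by its two ends, fingers closing along its y over 64 mm; once stacked its ends overhang the shorter channels by 8 mm.
- starter_mid (a point): Centre (half-way up, 13 mm off the deck) of the starter channel screwed open side up to the rack's deck; same size as the shorter channel. Axes: x up the slope, y along the channel, z square out of the deck. A channel laid against its uphill side has its centre 28 mm along x, same y and z; the one locked over both 14 mm along x, same y, 6 mm along z, with about 5 mm of play along x.
- deck: Flat dark steel deck of the rack fixed to the bench, 130 mm up the slope (x, away from the robot) by 170 mm (y, level), sloping 30 degrees and facing roughly the robot: z, square out of it, leans 30 degrees from vertical towards the robot. Origin: middle of its face. Upper edge 93 mm above the bench. Bare for 86 mm uphill of the starter channel. What is laid on it may stay or creep downhill.
- transformer: Small transformer, 34 x 40 mm and 29 mm high, dark steel core with a yellow coil, standing on the turntable; origin at the centre of its underside. It stays there and may turn with the disc.
- case_half_a: Bystander: empty black half shell of a power adapter, 120 x 58 x 26 mm, origin under its centre, long side along its x axis.
- case_half_b: Bystander: another such half shell, 120 x 58 x 26 mm, origin under its centre.
- screwdriver: Bystander: screwdriver, 200 mm long, lying along its x axis, origin under it.
- adapter: Bystander: closed black power adapter, 125 x 55 x 32 mm, origin under its centre.
- capacitor: Bystander: upright can capacitor, 35 mm across, 50 mm high, origin under its centre.
- screw_dish: Bystander: round steel dish, 76 mm across, 26 mm high, origin under its centre.
- channel_up: The shorter loose channel as a body; its origin is the middle of the underside of its web, 13 mm below its centre; same axes as its centre point.
- channel_down: The longer loose channel as a body; its origin lies midway between the tips of its flanges, 13 mm below its centre; same axes as its centre point.
Mind the look-alikes: they are no part of the job. Leave any red or yellow look-alike of the channel_down alone.

How it is judged:
By the outcome, as a careful person would: the job done as asked, in the order asked, and still so for the second after the job is handed in, with the robot touching nothing.
It also fails if it takes over 62 s, if anything falls off the work surface, if the arm or the gripper's body presses on something with over 40 N, if the wrist force passes 120 N, or if a joint passes its speed limit or range.

## Working session

There is one attempt and no reset: what is moved stays moved. The work goes in short steps, Python scripts to look and compute and a shell command to move; the robot and the scene stay as the last step left them, time stands still between calls to the robot, and variables do not carry over. Pictures are saved under pics/ and viewed, and the job is handed in when it is done.

```bash
mkdir -p pics; ls; python3 - <<'E'
from station import get_state, camera, tcp_to_grasp
import cv2, numpy as np
s=get_state(); print(s); print(tcp_to_grasp)
for n in ("scene","top"):
    c=camera(n); cv2.imwrite(f"pics/{n}0.png",c["color"]); np.savez(f"{n}0.npz",**c)
    print(n,c["fx"],c["fy"],c["cx"],c["cy"],c["k1"]); print(np.round(c["pose"],4))
E
```

```text
pics
{'t': 0.0, 'joints': array([ 1.32381987,  0.68997801, -0.19452404,  1.56638119,  0.15725917,
        0.90246739, -0.21509827]), 'joint_velocities': array([ 0.00105114,  0.00165067,  0.00075566,  0.00158695, -0.00149702,
        0.00018874,  0.0002739 ]), 'joint_efforts': array([-4.09045660e-04, -5.39620185e+01, -1.26695719e+00, -1.58550417e+01,
        9.02516709e-03,  9.45315231e-03, -1.57384642e-05]), 'ee_pos': array([ 0.17297309, -0.59990047,  0.23047811]), 'orientation': array([-1.32800176,  1.00097839, -0.9984338 ]), 'force': array([ 0.01895955, -0.27116195, -0.49842915]), 'ft_torque': array([ 0.0363341 , -0.01274346,  0.03738846]), 'width': 0.9987379016801202}
0.0187
scene 436.9814861363121 436.9814861363121 325.80348049156805 236.81323223531314 0.012217179500308529
[[-3.2210e-01  5.9340e-01 -7.3770e-01  1.1623e+00]
 [ 9.4670e-01  2.0180e-01 -2.5110e-01  2.3450e-01]
 [-2.0000e-04 -7.7920e-01 -6.2680e-01  6.9090e-01]
 [ 0.0000e+00  0.0000e+00  0.0000e+00  1.0000e+00]]
top 518.3541994419784 518.3541994419784 317.96551230768864 249.21099026257616 -0.024198337297348434
[[-0.0128 -0.9813  0.1921  0.224 ]
 [-0.9998  0.0159  0.0143  0.004 ]
 [-0.0171 -0.1919 -0.9813  1.3808]
 [ 0.      0.      0.      1.    ]]
```

View pics/scene0.png

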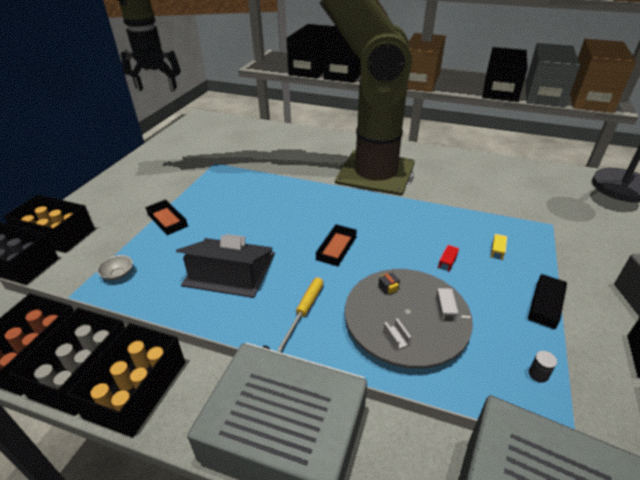

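View pics/top0.png

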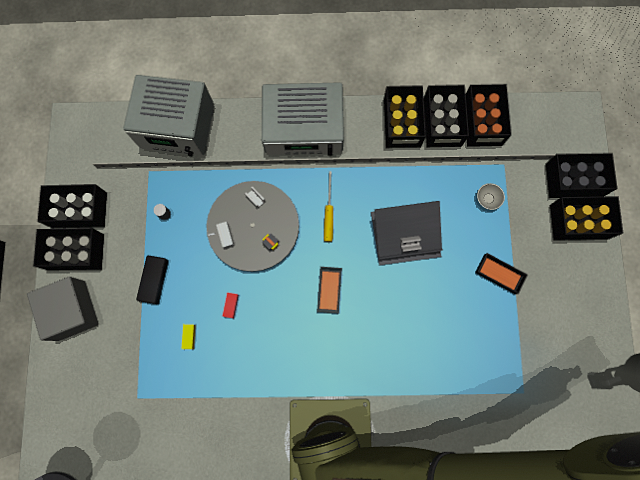

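```bash
cat > h.py <<'E'
import numpy as np, cv2
def load(f): 
    return dict(np.load(f))
def ray(c,uv):
    uv=np.atleast_2d(np.asarray(uv,float))
    d=np.c_[(uv[:,0]-c["cx"])/c["fx"],(uv[:,1]-c["cy"])/c["fy"]]
    u=d.copy()
    for _ in range(10):
        u=d/(1+c["k1"]*(u**2).sum(1,keepdims=True))
    r=np.c_[u,np.ones(len(u))]@c["pose"][:3,:3].T
    return c["pose"][:3,3],r
def onplane(c,uv,n,p0):
    o,r=ray(c,uv); n=np.asarray(n,float)
    t=((np.asarray(p0)-o)@n)/(r@n)
    return o+r*t[:,None]
def onz(c,uv,z): return onplane(c,uv,[0,0,1],[0,0,z])
def proj(c,P):
    P=np.atleast_2d(P); q=(P-c["pose"][:3,3])@c["pose"][:3,:3]
    s=q[:,:2]/q[:,2:]; s=s*(1+c["k1"]*(s**2).sum(1,keepdims=True))
    return np.c_[s[:,0]*c["fx"]+c["cx"],s[:,1]*c["fy"]+c["cy"]]
def tri(c1,u1,c2,u2):
    o1,r1=ray(c1,u1);o2,r2=ray(c2,u2);out=[];gap=[]
    for a,b in zip(r1,r2):
        a=a/np.linalg.norm(a);b=b/np.linalg.norm(b)
        s=np.linalg.lstsq(np.c_[a,-b],o2-o1,rcond=None)[0]
        p=o1+a*s[0];q=o2+b*s[1];out.append((p+q)/2);gap.append(np.linalg.norm(p-q))
    return np.array(out),np.array(gap)
def crop(c,x0,y0,w,h,k,f):
    im=cv2.resize(c["color"][y0:y0+h,x0:x0+w],None,fx=k,fy=k,interpolation=cv2.INTER_CUBIC)
    cv2.imwrite(f,im)
def points(c,x0,y0,w,h):
    v,u=np.mgrid[y0:y0+h,x0:x0+w]; z=c["z_map"][y0:y0+h,x0:x0+w]
    uv=np.c_[u.ravel(),v.ravel()]; o,r=ray(c,uv)
    P=o+r*z.ravel()[:,None]
    P[z.ravel()<=0]=np.nan
    return P.reshape(h,w,3)
E
python3 - <<'E'
from h import *
s=load("scene0.npz");t=load("top0.npz")
crop(s,335,260,150,110,5,"pics/s_disc.png")
crop(s,170,220,110,80,7,"pics/s_rack.png")
crop(t,200,175,105,100,6,"pics/t_disc.png")
crop(t,365,190,85,80,7,"pics/t_rack.png")
E
```

```text
(no output)
```

View pics/s_disc.png

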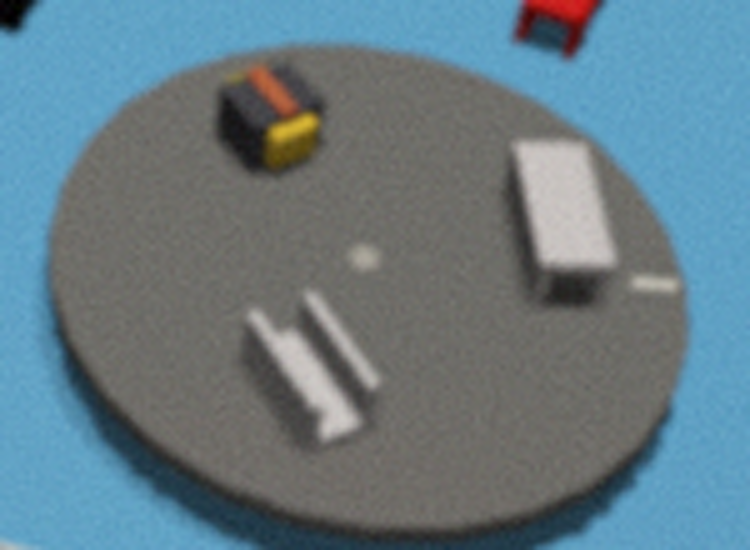

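View pics/s_rack.png

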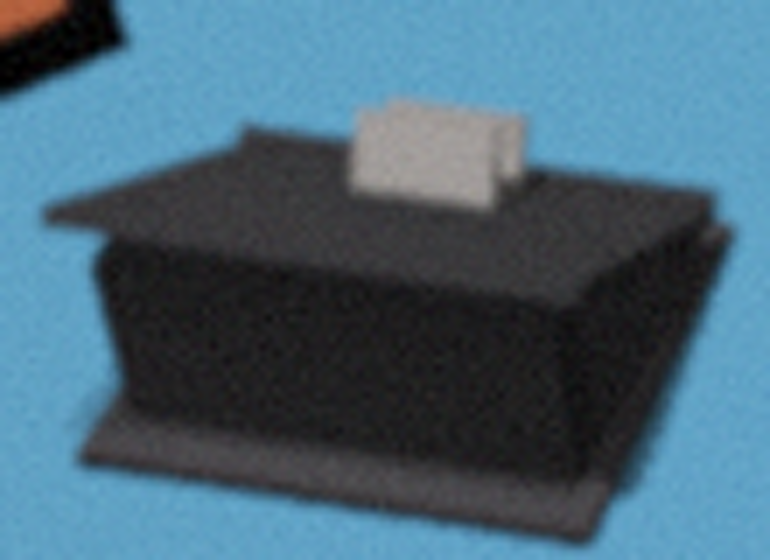

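View pics/t_disc.png

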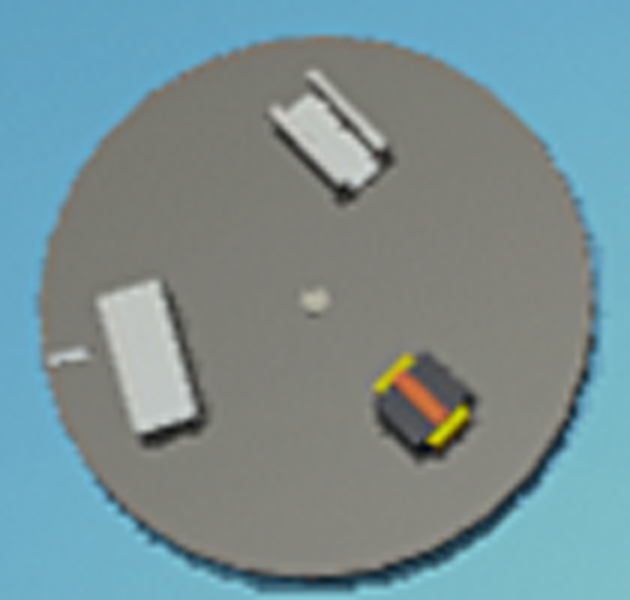

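View pics/t_rack.png

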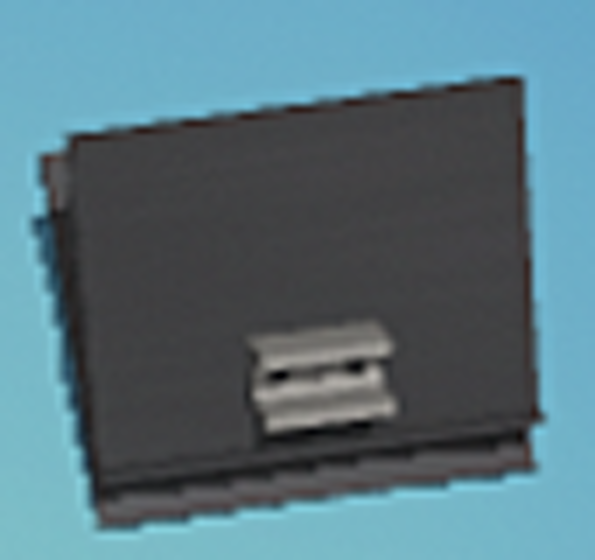

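```bash
python3 - <<'E'
from h import *
from scipy.spatial.transform import Rotation as R
print(R.from_rotvec([-1.328,1.00098,-0.9984]).as_matrix().round(3))
s=load("scene0.npz");t=load("top0.npz")
# depth check: bench, disc, deck plane
for n,c,b in (("top bench",t,(300,330,30,20)),("top disc",t,(230,235,15,15)),("scene disc",s,(385,330,8,8)),("scene bench",s,(290,180,20,10))):
    P=points(c,*b).reshape(-1,3); print(n,np.nanmean(P,0).round(4),np.nanstd(P[:,2]).round(4))
P=points(t,388,215,40,20).reshape(-1,3);P=P[~np.isnan(P[:,0])]
m=P.mean(0);n=np.linalg.svd(P-m)[2][2];n*=np.sign(n[2]);print("deck",m,n,np.degrees(np.arccos(n[2])),np.degrees(np.arctan2(n[1],n[0])), len(P), np.std((P-m)@n))
P=points(s,225,250,30,8).reshape(-1,3);P=P[~np.isnan(P[:,0])]
m=P.mean(0);n=np.linalg.svd(P-m)[2][2];n*=np.sign(n[2]);print("deck",m,n,np.degrees(np.arccos(n[2])),np.degrees(np.arctan2(n[1],n[0])))
# colors
hs=lambda c,u,v: cv2.cvtColor(c["color"][v:v+1,u:u+1],cv2.COLOR_BGR2HSV)[0,0]
for u,v in ((385,220),(430,230),(410,260),(409,238),(409,244),(220,230),(250,250)): print(u,v,t["color"][v,u],hs(t,u,v))
for u,v in ((200,250),(225,255),(230,240),(240,260)): print(u,v,s["color"][v,u])
E
```

```text
[[ 0.277 -0.001  0.961]
 [-0.961  0.002  0.277]
 [-0.002 -1.    -0.   ]]
top bench [ 0.2528  0.0364 -0.0003] 0.0029
top disc [0.5103 0.2386 0.036 ] 0.0089
scene disc [0.6378 0.1775 0.0487] 0.0086
scene bench [ 0.1423 -0.1946  0.0016] 0.0013
deck [ 0.54329287 -0.21090364  0.06522432] [-0.50637082 -0.06515577  0.85985075] 30.700170393850552 -172.66792183237988 799 0.0027119616398466216
deck [ 0.54815951 -0.17093259  0.07216286] [-0.49376348 -0.05709981  0.86771956] 29.805290387210476 -173.40350125100645
385 220 [70 67 67] [120  11  70]
430 230 [68 66 66] [120   8  68]
410 260 [70 68 73] [168  17  73]
409 238 [108 111 113] [ 18  11 113]
409 244 [117 120 123] [ 15  12 123]
220 230 [188 192 192] [ 30   5 192]
250 250 [124 131 131] [ 30  14 131]
200 250 [62 58 62]
225 255 [61 62 58]
230 240 [157 157 160]
240 260 [59 60 56]
```

```bash
cat > deck.py <<'E'
from h import *
def subpix(prof,thr):
    # first crossing position along prof
    for i in range(len(prof)-1):
        a,b=prof[i]-thr,prof[i+1]-thr
        if a*b<=0 and a!=b: return i+a/(a-b)
    return np.nan
def line(pts):
    pts=np.array(pts);pts=pts[~np.isnan(pts).any(1)]
    for _ in range(3):
        m=pts.mean(0);d=np.linalg.svd(pts-m)[2][0];n=np.array([-d[1],d[0]])
        r=(pts-m)@n; pts=pts[abs(r)<max(2*r.std(),.15)]
    return m,d,r.std(),len(pts)
E
python3 - <<'E'
from deck import *
t=load("top0.npz")
b=t["color"][...,0].astype(float)
# upper edge
up=[(u,195+subpix(b[195:222,u],130)) for u in range(380,436)]
m,d,r,n=line(up);print("up px",m,d,r,n)
rt=[(432+subpix(b[v,432:452],130),v) for v in range(206,245)]
m2,d2,r2,n2=line(rt);print("right px",m2,d2,r2,n2)
def X(m,d,m2,d2):
    k=np.linalg.solve(np.c_[d,-d2],m2-m);return m+d*k[0]
ur=X(m,d,m2,d2);print("corner UR",ur, onz(t,ur,0.093))
A=onz(t,[m-20*d,m+20*d],0.093);e=A[1]-A[0];print("upper edge",A.round(4),"yaw of -y dir",np.degrees(np.arctan2(e[1],e[0]))+90)
E
```

```text
up px [407.5        204.31286667] [ 0.99126296 -0.13190054] 0.10590981201887867 56
right px [440.39699055 224.89189189] [0.05098376 0.99869948] 0.08346895377298084 37
corner UR [439.13155845 200.10387276] [[ 0.59980586 -0.29063557  0.093     ]]
upper edge [[ 0.5838 -0.1577  0.093 ]
 [ 0.5961 -0.2601  0.093 ]] yaw of -y dir 6.861271758890354
```

```bash
cat >> deck.py <<'E'
psi=np.radians(6.86)
yax=np.array([-np.sin(psi),np.cos(psi),0]);zax=np.array([-.5*np.cos(psi),-.5*np.sin(psi),np.cos(np.pi/6)]);xax=np.cross(yax,zax)
D0=np.array([.59981,-.29064,.093])-.065*xax+.085*yax
Rd=np.c_[xax,yax,zax]
def deckc(c,uv,h): return (onplane(c,uv,zax,D0+h*zax)-D0)@Rd*1000
E
python3 - <<'E'
from deck import *
t=load("top0.npz");s=load("scene0.npz")
print(D0,xax,yax,zax)
# deck check in scene: predicted corners
C=[D0+Rd@np.array([a,b,0]) for a in(-.065,.065) for b in(-.085,.085)]
print("scene corners",proj(s,C).round(1).tolist(),"top",proj(t,C).round(1).tolist())
g=t["color"][...,1].astype(float)
print(t["color"][232:254,396:426,1])
E
```

```text
[ 0.53376862 -0.2129722   0.0605    ] [0.8598255  0.10344131 0.5       ] [-0.11944373  0.99284097  0.        ] [-0.49642049 -0.05972187  0.8660254 ]
scene corners [[203.7, 240.0], [271.7, 249.5], [175.8, 249.2], [252.7, 260.3]] top [[441.5, 247.6], [378.1, 256.1], [439.1, 200.1], [373.8, 208.8]]
[[ 65  64  63  63  64  66  66  65  65  65  66  64  64  64  66  65  66  66
   65  67  65  65  67  67  67  68  67  66  65  68]
 [ 66  66  65  65  64  65  65  66  66  66  65  66  66  66  64  66  64  65
   66  66  67  66  66  67  66  66  66  65  65  65]
 [ 64  65  65  65  64  66  64  66  64  66  65  66  65  64  65  65  65  64
   63  63  62  63  62  64  65  65  64  64  65  65]
 [ 64  65  65  65  66  64  64  65  65  64  64  65  63  63  62  62  62  60
   66  69  67  72  72  63  63  64  64  63  64  65]
 [ 66  66  65  65  63  64  62  62  62  60  59  65  67  70  72  75  77  75
   88  95  95 101 100  79  63  64  64  65  65  65]
 [ 65  66  64  65  67  71  71  75  77  77  76  87  95 101 104 111 115 115
  114 114 113 112 114 103  73  60  64  66  65  64]
 [ 64  63  63  61  81  95 103 112 116 114 115 113 113
[... 1247 characters left out ...]
114 116 122 123 130 135
  141 145 152 150 151 155 159 108  58  62  63  63]
 [ 64  63  64  64  65  43  57 114 128 132 142 146 148 152 156 152 151 153
  149 146 147 125  98  92 101  77  60  63  64  62]
 [ 63  64  63  64  67  44  56 139 160 153 151 150 149 148 127  92  78  79
   60  27  17  17  41  48  54  59  60  61  59  60]
 [ 63  64  64  65  68  50  49 100  97  79  61  45  29  14  18  20  23  21
   23  30  31  35  54  55  55  55  54  53  54  56]
 [ 67  67  67  67  67  51  34  28  22  20  22  23  24  32  39  43  41  39
   40  43  42  50  55  58  60  58  59  61  66  63]
 [ 68  65  63  63  67  49  36  40  43  40  40  42  45  49  56  57  61  61
   63  62  66  65  63  61  62  56  47  41  41  38]]
```

```bash
python3 - <<'E'
from deck import *
t=load("top0.npz");s=load("scene0.npz")
g=t["color"][...,1].astype(float)
up=[(u,232+subpix(g[232:242,u],90)) for u in range(403,419)]
m,d,r,n=line(up);print("uphill edge px",m,d,r,n)
print("deck coords h=26:",deckc(t,[m-8*d,m+8*d],.026).round(1))
L=[(397+subpix(g[v,397:405],90),v) for v in (238,239,)]+[(397+subpix(g[v,397:406],100),v) for v in (246,)]
Rr=[(415+subpix(g[v,415:426],90),v) for v in (238,239,240,247,248)]
print("left",L,deckc(t,L,.026).round(1));print("right",Rr,deckc(t,Rr,.026).round(1))
# lower (downhill) outer edge of downhill flange top
lo=[(u,247+subpix(g[247:253,u],90)) for u in range(404,416)]
m,d,r,n=line(lo);print("downhill edge",r,n,deckc(t,[m-6*d,m+6*d],.026).round(1))
# scene view: uphill outer face
b=s["color"][...,1].astype(float)
print(s["color"][230:252,216:250,1])
E
```

```text
uphill edge px [410.8        236.48919515] [ 0.99176167 -0.12809683] 0.08503226314926483 15
deck coords h=26: [[-13.8  20.5  26. ]
 [-14.  -20.8  26. ]]
left [(np.float64(400.64285714285717), 238), (np.float64(400.7586206896552), 239), (np.float64(400.67045454545456), 246)] [[-14.3  26.3  26. ]
 [-17.1  26.2  26. ]
 [-36.   27.8  26. ]]
right [(np.float64(420.3), 238), (np.float64(420.8235294117647), 239), (np.float64(420.48837209302326), 240), (np.float64(421.2142857142857), 247), (np.float64(421.36), 248)] [[-21.4 -24.5  26. ]
 [-24.3 -25.6  26. ]
 [-26.9 -24.6  26. ]
 [-46.3 -25.4  26. ]
 [-49.1 -25.6  26. ]]
downhill edge 0.06784486355088212 12 [[-51.   21.3  26. ]
 [-50.9  -9.9  26. ]]
[[164 164 165 163 163 161 164 160 163 165 160 161 163 168 166 161 158 164
  163 165 161 157 165 163 164 166 162 165 164 159 161 164 159 163]
 [162 162 160 158 164 160 163 157 159 164 165 163 161 163 159 164 164 162
  161 164 159 161 161 163 167 163 163 162 163 163 165 163 166 164]
 [164 163 164 164 156 164 163 165 164 165 165 159 162 156 169 160 163 167
  162 162 160 164 161 165 157 164 160 161 16
[... 2002 characters left out ...]
  59  54  62  88  87  98 111 112 112 115 124 126 127 143 147 146 148
  149 151 159 155 152 150 111  72  54  55  51  44  52  47  54  58]
 [ 58  58  58  56  61  65  64  70  75  81  79  82  94  99 102 109 113 118
  121 131 132 144 144 142 101  71  53  47  49  49  56  52  58  50]
 [ 61  58  53  58  52  55  54  54  54  58  54  56  63  65  68  77  79  81
   85  92 101 104 113 108  87  55  48  49  57  56  57  54  51  54]
 [ 57  53  55  57  57  59  52  55  57  56  61  51  61  57  59  54  57  53
   57  61  65  65  78  73  68  53  59  52  54  61  51  60  55  58]
 [ 57  60  57  61  58  58  59  56  56  51  55  57  56  51  58  52  48  53
   56  52  57  58  59  57  55  54  60  56  52  52  48  53  57  57]]
```

```bash
python3 - <<'E'
from deck import *
t=load("top0.npz");s=load("scene0.npz")
P,g=tri(t,[(400.64,237.8),(419.3,235.4)],s,[(239.9,249.3),(219.7,246.6)])
print(P.round(4),g.round(4),"deck",((P-D0)@Rd*1000).round(1))
for u in ([400.64,237.8],[419.3,235.4]): print("top only h0",deckc(t,u,0).round(1))
for u in ([239.9,249.3],[219.7,246.6]): print("scene only h0",deckc(s,u,0).round(1))
# depth profile of the deck in deck frame -> plane offset
for c,b in ((t,(380,212,55,18)),(s,(205,252,40,8))):
    Q=(points(c,*b).reshape(-1,3)-D0)@Rd*1000; print("depth h median",np.nanmedian(Q[:,2]),np.nanmean(Q[:,2]))
print(s["color"][245:270,235,1]) 
E
```

```text
[[ 0.5116 -0.1933  0.0483]
 [ 0.5172 -0.2423  0.0476]] [0.0015 0.0023] deck [[-23.1  22.2  -0.7]
 [-23.8 -27.2  -1.2]]
top only h0 [[-22.7  21.6  -0. ]]
top only h0 [[-23. -28.  -0.]]
scene only h0 [[-20.2  24.1  -0. ]]
scene only h0 [[-18.6 -23.7  -0. ]]
depth h median -0.7796137887257756 -0.7678991851946186
depth h median 0.04440332150402343 -2.2605742268369147
[156 151 151 131  92  61  52  57  54  61  58  54  54  57  59  46  36  28
  29  27  32  31  29  21  22]
```

```bash
python3 - <<'E'
from h import *
s=load("scene0.npz");t=load("top0.npz")
crop(t,240,182,30,30,20,"pics/t_up.png")
crop(s,380,315,36,36,16,"pics/s_up.png")
crop(t,212,216,28,36,16,"pics/t_dn.png")
crop(s,434,284,30,38,16,"pics/s_dn.png")
a=[cv2.imread(f"pics/{n}.png") for n in("t_up","s_up","t_dn","s_dn")]
a=[cv2.resize(i,(400,int(i.shape[0]*400/i.shape[1])))[:300*2] for i in a]
def padh(i,h): return cv2.copyMakeBorder(i,0,h-i.shape[0],0,0,cv2.BORDER_CONSTANT)
cv2.imwrite("pics/ups.png",np.hstack([padh(a[0],400),padh(a[1],400)]))
cv2.imwrite("pics/dns.png",np.hstack([padh(a[2],515),padh(a[3],515)]))
E
```

```text
(no output)
```

View pics/ups.png

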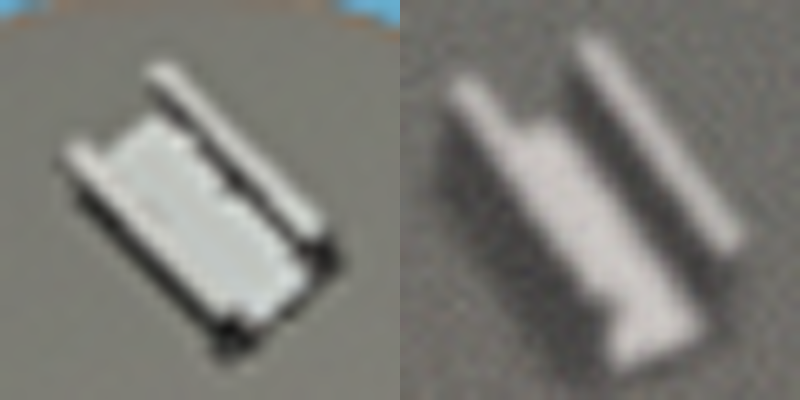

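View pics/dns.png

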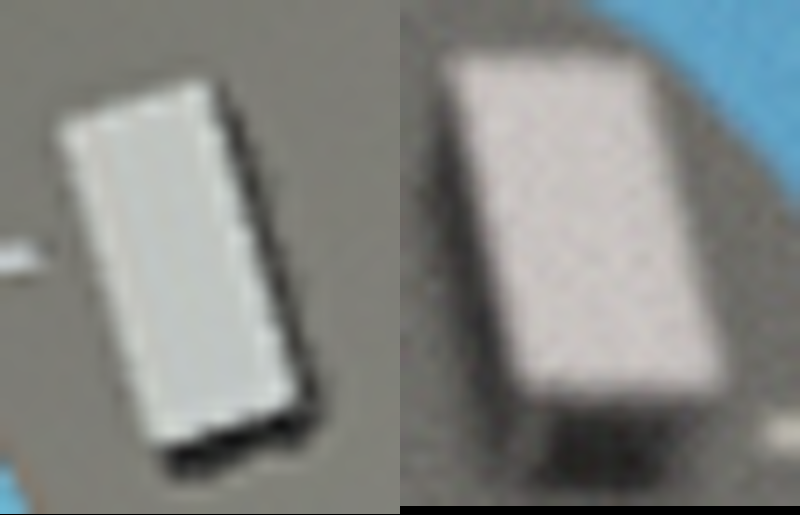

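```bash
python3 - <<'E'
from h import *
s=load("scene0.npz");t=load("top0.npz")
f=lambda p,k,o:(np.array(p,float)+.5)/k-.5+np.array(o)
U=f([(172,62),(330,228),(220,318),(62,148)],40/3,(240,182)); P=onz(t,U,.060)
V=f([(205,35),(345,235),(192,295),(48,90)],400/36,(380,315)); Q=onz(s,V,.060)
print("up top",P.round(4).tolist(),P.mean(0));print("up scene",Q.round(4).tolist(),Q.mean(0))
for A in(P,Q):
  d=(A[1]-A[0])+(A[2]-A[3]);w=(A[0]-A[3]);print("yaw y-axis",np.degrees(np.arctan2(d[1],d[0])),np.linalg.norm(A[1]-A[0]),np.linalg.norm(A[2]-A[3]),np.linalg.norm(w),"perp of w",np.degrees(np.arctan2(w[1],w[0])))
U=f([(58,130),(208,82),(300,400),(152,445)],400/28,(212,216));P=onz(t,U,.060)
V=f([(48,65),(250,60),(322,385),(120,390)],400/30,(434,284));Q=onz(s,V,.060)
for n,A in(("top",P),("scene",Q)):
  d=(A[2]-A[1])+(A[3]-A[0]);w=(A[0]-A[1]);print("down",n,A.mean(0),"yaw",np.degrees(np.arctan2(d[1],d[0])),np.linalg.norm(d)/2,np.linalg.norm(w))
# disc centre
U=f([(315,299)],6,(200,175));print("disc centre top",onz(t,U,.034));V=f([(365,258)],5,(335,260));print("scene",onz(s,V,.034))
g=load("top0.npz")["color"]; hsv=cv2.cvtColor(g,cv2.COLOR_BGR2HSV)
E
```

```text
up top [[0.6567, 0.1959, 0.06], [0.6216, 0.1639, 0.06], [0.6034, 0.1857, 0.06], [0.6392, 0.2177, 0.06]] [0.63024246 0.19080071 0.06      ]
up scene [[0.605, 0.1874, 0.06], [0.6391, 0.2172, 0.06], [0.6588, 0.1962, 0.06], [0.6251, 0.1651, 0.06]] [0.63199868 0.19149536 0.06      ]
yaw y-axis -137.93766484422372 0.04748051328218423 0.04800443275211725 0.027975986321137503 perp of w -51.2308707697418
yaw y-axis 41.93561226569999 0.04527292536007812 0.045889149369068995 0.03011086464987993 perp of w 132.04708417244328
down top [0.52724707 0.26890351 0.06      ] yaw -162.84344826986128 0.06264726636600355 0.028895043739238995
down scene [0.52981759 0.26951579 0.06      ] yaw 15.723480697445346 0.06427467172249393 0.030604779257466456
disc centre top [[0.55822911 0.19933273 0.034     ]]
scene [[0.55940292 0.20015068 0.034     ]]
```

```bash
cat > go.py <<'E'
# go.py x y z yaw_deg_of_tool_x [deck]  -> row (deg, cm)
import sys, numpy as np
from station import get_state
from scipy.spatial.transform import Rotation as R
def row(p,Rt):
    s=get_state(); R0=R.from_rotvec(s["orientation"])
    rv=(R0.inv()*Rt).as_rotvec(degrees=True); d=R0.inv().apply(np.array(p)-s["ee_pos"])*100
    print("t",round(s["t"],2),"pos",s["ee_pos"].round(4),"w",round(s["width"]*85,1),"F",s["force"].round(2))
    print("row",rv.round(2).tolist(),d.round(3).tolist())
def down(yaw):
    y=np.radians(yaw);c,s_=np.cos(y),np.sin(y)
    return R.from_matrix(np.c_[[c,s_,0],[0,0,-1],[-s_,c,0]])
def deckR(sign=-1):
    from deck import yax,zax
    x=sign*yax; y=-zax
    return R.from_matrix(np.c_[x,y,np.cross(x,y)])
if __name__=="__main__":
    a=[float(v) for v in sys.argv[1:5]]
    row(a[:3],down(a[3]))
E
python3 go.py .631 .191 .16 42
```

```text
t 0.1 pos [ 0.173  -0.6     0.2306] w 85.2 F [ 0.38 -0.07 -0.13]
row [-0.09, -115.91, -0.07] [-63.291, 7.154, 65.931]
```

```bash
python3 -m handwheel '[[0,-115.9,0,-63.3,7.1,65.9,0],[0,-115.9,0,-63.3,7.1,65.9,0],[0,-115.9,0,-63.3,7.1,65.9,0],[0,-115.9,0,-63.3,7.1,65.9,0],[0,-115.9,0,-63.3,7.1,65.9,0],[0,-115.9,0,-63.3,7.1,65.9,0],[0,-115.9,0,-63.3,7.1,65.9,0],[0,-115.9,0,-63.3,7.1,65.9,0],[0,-115.9,0,-63.3,7.1,65.9,0],[0,-115.9,0,-63.3,7.1,65.9,0],[0,-115.9,0,-63.3,7.1,65.9,0],[0,-115.9,0,-63.3,7.1,65.9,0]]' 40; python3 go.py .631 .191 .16 42
```

```text
t: 1.3
ee_pos: [0.4735, -0.0811, 0.1845]
orientation: [-1.533, -0.404, 0.405]
force: [1.5, -0.6, -0.1]
width: 0.998
t 1.3 pos [ 0.4735 -0.0811  0.1845] w 84.9 F [ 1.49 -0.59 -0.08]
row [0.01, -12.43, -0.03] [27.13, 2.436, 15.895]
```

```bash
python3 -m handwheel '[[0,-12.4,0,27.1,2.4,15.9,0],[0,-12.4,0,27.1,2.4,15.9,0],[0,-12.4,0,27.1,2.4,15.9,0],[0,-12.4,0,27.1,2.4,15.9,0],[0,-12.4,0,27.1,2.4,15.9,0],[0,-12.4,0,27.1,2.4,15.9,0],[0,-12.4,0,27.1,2.4,15.9,0],[0,-12.4,0,27.1,2.4,15.9,0],[0,-12.4,0,27.1,2.4,15.9,0]]'; python3 go.py .631 .191 .16 42
python3 - <<'E'
from station import camera
import numpy as np
from h import *
for n in("scene","top"):
    c=camera(n);np.savez(f"{n}1.npz",**c)
s=load("scene1.npz");t=load("top1.npz")
a=cv2.resize(s["color"][220:400,320:500],(400,400),interpolation=2);b=cv2.resize(t["color"][160:280,190:310],(400,400),interpolation=2)
cv2.imwrite("pics/l1.png",np.hstack([a,b]))
E
```

```text
t: 2.2
ee_pos: [0.6312, 0.1872, 0.16]
orientation: [-1.496, -0.567, 0.57]
force: [0.1, -1.2, -0.2]
width: 0.997
t 2.2 pos [0.6312 0.1872 0.16  ] w 84.7 F [ 0.14 -1.24 -0.23]
row [0.03, -0.38, -0.14] [0.24, 0.003, 0.297]
```

View pics/l1.png

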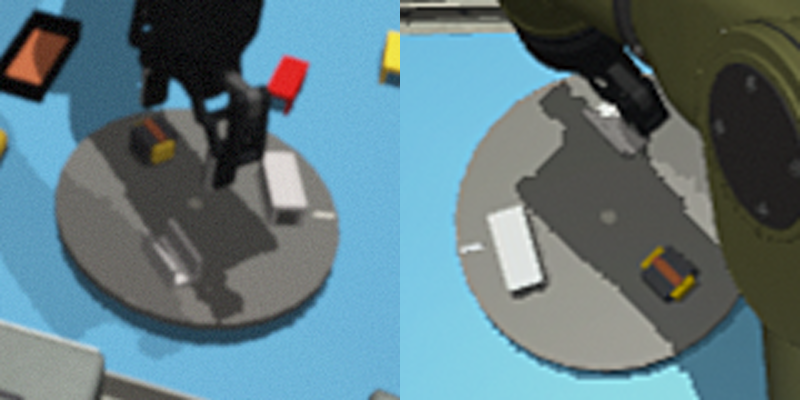

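```bash
python3 -m handwheel '[[0,0,0,0,4,0.1,0],[0,0,0,0,8,0.1,0],[0,0,0,0,8.5,0.1,0],[0,0,0,0,8.5,0.1,0],[0,0,0,0,8.5,0.1,0]]'; python3 go.py .631 .191 .0345 42
python3 - <<'E'
from station import camera
import numpy as np
from h import *
c=camera("scene");np.savez("scene2.npz",**c)
crop(c,350,280,100,80,7,"pics/l2.png")
E
```

```text
t: 2.8
ee_pos: [0.6324, 0.1892, 0.0779]
orientation: [-1.495, -0.57, 0.565]
force: [-0.5, 0.1, 0.2]
width: 1.001
t 2.8 pos [0.6324 0.1892 0.0779] w 85.1 F [-0.51  0.14  0.19]
row [0.05, -0.43, 0.17] [0.006, 4.337, 0.233]
```

View pics/l2.png

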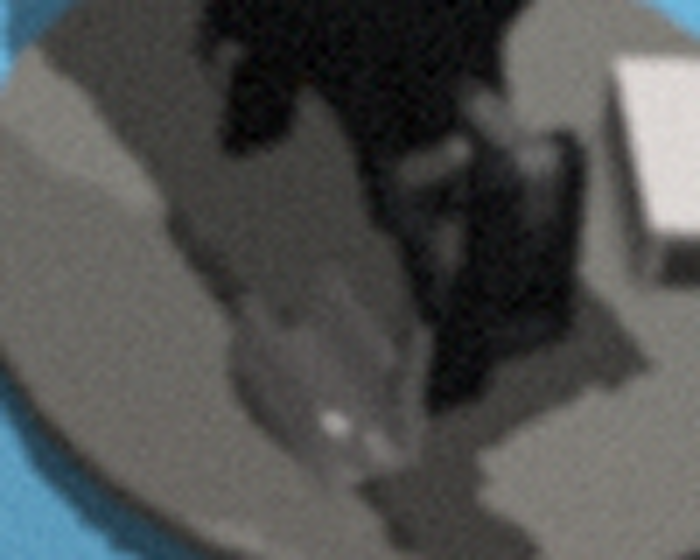

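```bash
python3 - <<'E'
from h import *
s=load("scene2.npz")
d=np.array([np.cos(.733),np.sin(.733),0]);n=np.array([-d[1],d[0],0])
p=np.array([.6324,.1892,.0779+.013])
for a in(-.0425,.0425):
  for b in(-.011,.011): print(a,b,((proj(s,p+a*d+b*n)-[350,280])*7).round())
E
```

```text
-0.0425 -0.011 [[215. 162.]]
-0.0425 0.011 [[288. 138.]]
0.0425 -0.011 [[384. 401.]]
0.0425 0.011 [[462. 373.]]
```

```bash
python3 -m handwheel '[[0,0,0,0,2,0.2,0],[0,0,0,0,4,0.2,0],[0,0,0,0,4.35,0.2,0],[0,0,0,0,4.35,0.2,0],[0,0,0,0,4.35,0.2,0]]'; python3 go.py .631 .191 .0345 42
python3 - <<'E'
from station import camera
import numpy as np
from h import *
c=camera("scene");np.savez("scene3.npz",**c)
crop(c,350,280,100,80,7,"pics/l3.png")
E
```

```text
t: 3.35
ee_pos: [0.6309, 0.1911, 0.034]
orientation: [-1.495, -0.57, 0.566]
force: [0.2, -0.1, 0.1]
width: 1.001
t 3.35 pos [0.6309 0.1911 0.034 ] w 85.1 F [ 0.2  -0.13  0.13]
row [0.04, -0.39, 0.15] [0.005, -0.053, -0.014]
```

View pics/l3.png

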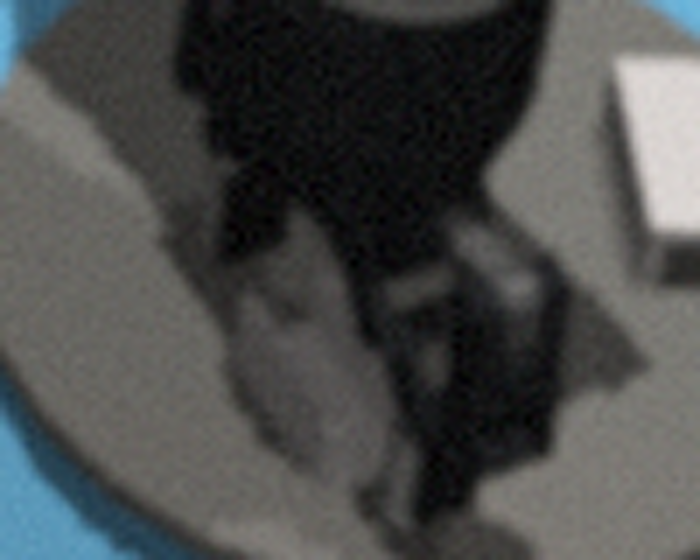

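```bash
python3 - <<'E'
from h import *
c=load("scene3.npz")
im=c["color"][295:365,365:435].astype(float)
im=np.clip(255*(im/255)**.45,0,255).astype(np.uint8)
im=cv2.resize(im,None,fx=8.5,fy=8.5,interpolation=cv2.INTER_CUBIC)
d=np.array([np.cos(.733),np.sin(.733),0]);n=np.array([-d[1],d[0],0])
T=lambda P:tuple(((proj(c,P)[0]-[365,295]+.5)*8.5).round().astype(int))
p=np.array([.6309,.1911,.034+.013])
for a in(-.0425,.0425):
  cv2.line(im,T(p+a*d-.011*n),T(p+a*d+.011*n),(0,0,255),1)
cc=np.array([.631,.191,.034])
for z in(0,.026):
  q=[cc+[0,0,z]+a*d+b*n for a,b in((-.024,-.014),(-.024,.014),(.024,.014),(.024,-.014))]
  for i in range(4): cv2.line(im,T(q[i]),T(q[(i+1)%4]),(0,255,0),1)
cv2.imwrite("pics/l3b.png",im)
E
```

```text
(no output)
```

View pics/l3b.png

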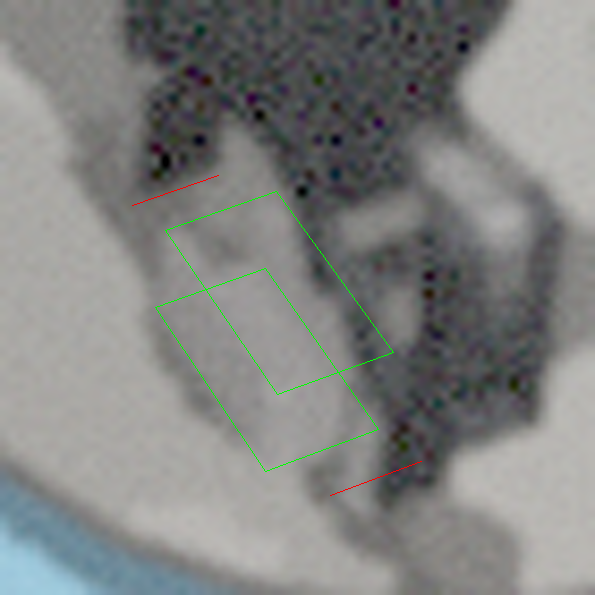

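```bash
python3 -m handwheel '[[0,0,0,0,0,0,255],[0,0,0,0,0,0,255],[0,0,0,0,0,0,255],[0,0,0,0,0,0,255],[0,0,0,0,0,0,255],[0,0,0,0,0,0,255],[0,0,0,0,0,0,255],[0,0,0,0,0,0,255]]' 40; python3 go.py .631 .191 .0345 42
python3 - <<'E'
from station import camera
import numpy as np
from h import *
c=camera("scene");np.savez("scene4.npz",**c)
im=np.clip(255*(c["color"]/255.)**.45,0,255).astype(np.uint8)
crop({"color":im},345,275,110,90,7,"pics/l4.png")
E
```

```text
t: 4.2
ee_pos: [0.6302, 0.1908, 0.033]
orientation: [-1.495, -0.569, 0.567]
force: [-0.2, 0.5, 6.0]
width: 0.546
t 4.2 pos [0.6302 0.1908 0.033 ] w 46.4 F [-0.18  0.51  6.01]
row [0.02, -0.37, 0.06] [0.072, -0.148, -0.04]
```

View pics/l4.png

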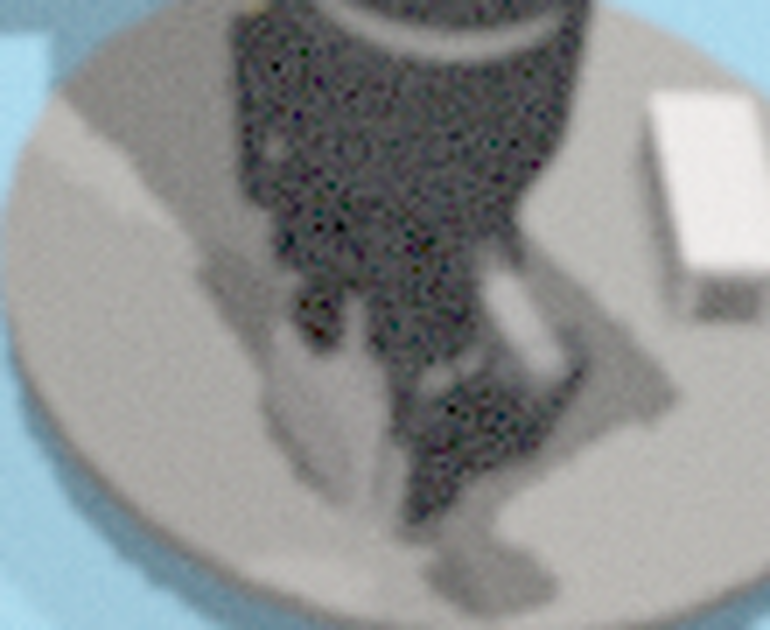

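```bash
python3 -m handwheel '[[0,0,0,0,-0.5,0,255],[0,0,0,0,-2,0,255],[0,0,0,0,-6,0,255],[0,0,0,0,-10,0,255],[0,0,0,0,-14,0,255],[0,0,0,0,-14,0,255],[0,0,0,0,-14,0,255]]' 40; python3 go.py .631 .191 .16 42
python3 - <<'E'
from station import camera
import numpy as np
from h import *
for n in("scene","top"):
    c=camera(n);np.savez(f"{n}5.npz",**c)
    c["color"]=np.clip(255*(c["color"]/255.)**.6,0,255).astype(np.uint8)
    if n=="scene": crop(c,350,220,90,120,5,"pics/s5.png")
    else: crop(c,190,160,120,120,5,"pics/t5.png")
cv2.imwrite("pics/l5.png",np.hstack([cv2.imread("pics/s5.png")[:550,:400],cv2.resize(cv2.imread("pics/t5.png"),(400,550))[:, :400]]))
E
```

```text
t: 4.95
ee_pos: [0.6303, 0.1907, 0.1741]
orientation: [-1.495, -0.57, 0.566]
force: [-1.0, -0.1, -0.8]
width: 0.547
t 4.95 pos [0.6303 0.1907 0.1741] w 46.5 F [-0.95 -0.11 -0.83]
row [0.07, -0.38, 0.13] [0.075, 1.406, -0.021]
```

View pics/l5.png

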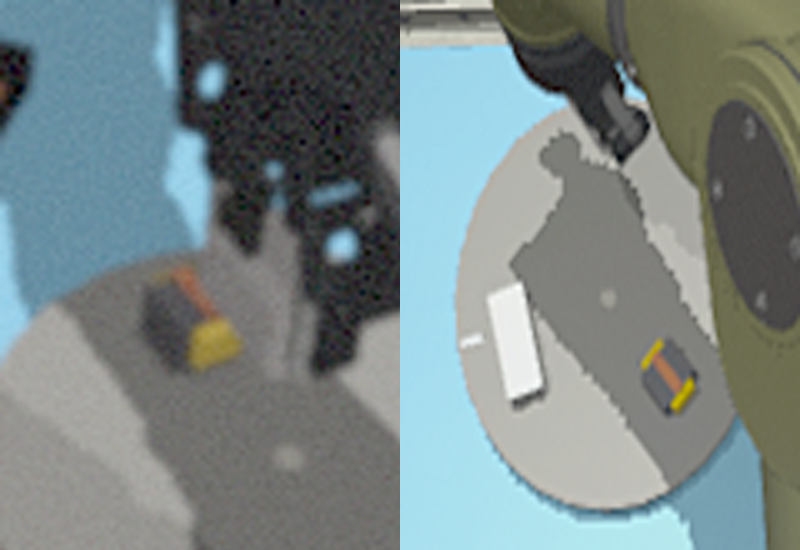

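```bash
python3 - <<'E'
from h import *
c=load("scene5.npz")
x0,y0,w,h,k=375,245,55,65,9
im=c["color"][y0:y0+h,x0:x0+w].astype(float)
im=np.clip(255*(im/255)**.5,0,255).astype(np.uint8)
im=cv2.resize(im,None,fx=k,fy=k,interpolation=cv2.INTER_CUBIC)
im0=im.copy()
d=np.array([np.cos(.733),np.sin(.733),0]);n=np.array([-d[1],d[0],0])
T=lambda P:tuple(((proj(c,P)[0]-[x0,y0]+.5)*k).round().astype(int))
cc=np.array([.6303,.1907,.1751])
for z in(0,.026):
  q=[cc+[0,0,z]+a*d+b*n for a,b in((-.024,-.014),(-.024,.014),(.024,.014),(.024,-.014))]
  for i in range(4): cv2.line(im,T(q[i]),T(q[(i+1)%4]),(0,255,0),1)
cv2.imwrite("pics/l5b.png",np.hstack([im[:, :400],im0[:, :400]]))
E
```

```text
(no output)
```

View pics/l5b.png

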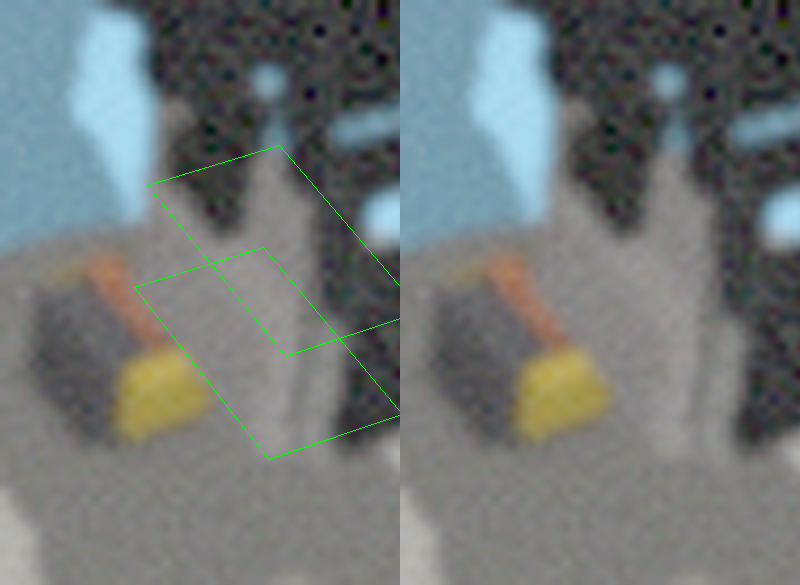

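```bash
python3 -c "
from station import get_state; print(get_state()['joints'].round(2))"; python3 go.py .55 -.06 .26 -83.1
```

```text
[-0.05  0.86 -0.62  1.5   0.56  0.96 -0.11]
t 5.05 pos [0.629  0.1897 0.1715] w 46.9 F [-0.1  -0.57 -1.55]
row [0.14, 124.72, -0.08] [-22.516, -8.804, -13.418]
```

```bash
python3 go.py .55 -.06 .26 96.9; python3 -m handwheel '[[0,-55,0,-22.5,-8.8,-13.4,255],[0,-55,0,-22.5,-8.8,-13.4,255],[0,-55,0,-22.5,-8.8,-13.4,255],[0,-55,0,-22.5,-8.8,-13.4,255],[0,-55,0,-22.5,-8.8,-13.4,255],[0,-55,0,-22.5,-8.8,-13.4,255],[0,-55,0,-22.5,-8.8,-13.4,255],[0,-55,0,-22.5,-8.8,-13.4,255],[0,-55,0,-22.5,-8.8,-13.4,255]]' 40;python3 go.py .55 -.06 .26 96.9
python3 - <<'E'
from station import camera,get_state
import numpy as np
from h import *
s=get_state();print(s["joints"].round(2))
p=s["ee_pos"]
for n in("scene","top"):
    c=camera(n);np.savez(f"{n}6.npz",**c)
    u=proj(c,p)[0].round().astype(int);print(n,u)
    c["color"]=np.clip(255*(c["color"]/255.)**.6,0,255).astype(np.uint8)
    crop(c,u[0]-40,u[1]-50,80,80,5,f"pics/{n}6.png")
cv2.imwrite("pics/l6.png",np.hstack([cv2.imread("pics/scene6.png"),cv2.imread("pics/top6.png")]))
E
```

```text
t 5.05 pos [0.629  0.1897 0.1715] w 46.9 F [-0.1  -0.57 -1.55]
row [-0.07, -55.27, -0.12] [-22.516, -8.804, -13.418]
t: 5.95
ee_pos: [0.5501, -0.0586, 0.2594]
orientation: [-1.151, -1.292, 1.294]
force: [-0.7, 1.2, -0.7]
width: 0.548
t 5.95 pos [ 0.5501 -0.0586  0.2594] w 46.6 F [-0.66  1.21 -0.66]
row [-0.1, -0.32, 0.06] [-0.133, -0.062, 0.023]
[ 0.57  0.72 -0.98  1.73  0.67  1.07  1.05]
scene [282 189]
top [353 202]
```

View pics/l6.png

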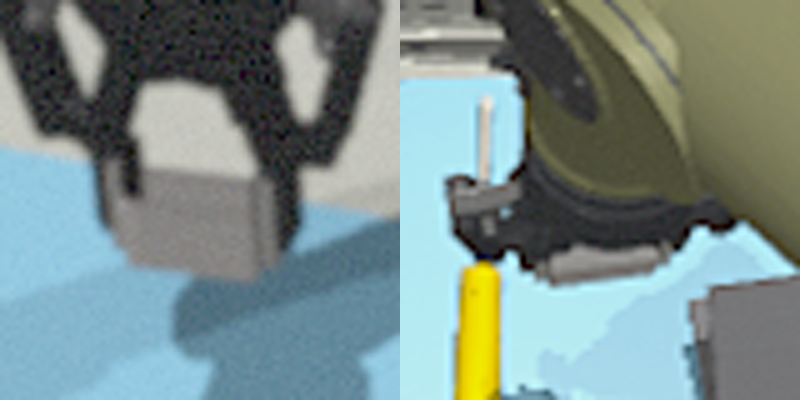

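```bash
python3 - <<'E'
from h import *
out=[]
for n,(x,y) in (("scene",(258,165)),("top",(335,170))):
    c=load(f"{n}6.npz")
    im=c["color"][y:y+40,x:x+50].astype(float)
    lo,hi=np.percentile(im,2),np.percentile(im,98)
    im=np.clip((im-lo)/(hi-lo),0,1)**.6*255
    out.append(cv2.resize(im.astype(np.uint8),None,fx=8,fy=8,interpolation=cv2.INTER_CUBIC))
    P=points(c,x,y,50,40)
    if n=="scene":
        for u in(275,282):
          for v in range(172,200): print(u,v,c["color"][v,u],P[v-y,u-x].round(3))
cv2.imwrite("pics/l6b.png",np.hstack(out))
E
```

```text
275 172 [122 133 135] [ 0.54  -0.074  0.287]
275 173 [87 93 95] [ 0.543 -0.073  0.287]
275 174 [91 89 93] [ 0.544 -0.073  0.286]
275 175 [87 87 90] [ 0.543 -0.073  0.283]
275 176 [88 91 94] [ 0.542 -0.074  0.28 ]
275 177 [79 81 83] [ 0.544 -0.073  0.279]
275 178 [86 88 88] [ 0.544 -0.073  0.277]
275 179 [81 84 86] [ 0.561 -0.065  0.286]
275 180 [85 84 86] [ 0.564 -0.064  0.287]
275 181 [86 86 88] [ 0.566 -0.063  0.286]
275 182 [85 89 89] [ 0.567 -0.063  0.284]
275 183 [82 86 87] [ 0.566 -0.063  0.282]
275 184 [86 86 89] [ 0.567 -0.063  0.28 ]
275 185 [86 86 86] [ 0.566 -0.064  0.277]
275 186 [82 83 86] [ 0.567 -0.063  0.276]
275 187 [80 86 90] [ 0.565 -0.064  0.272]
275 188 [92 92 94] [ 0.566 -0.064  0.271]
275 189 [81 84 87] [ 0.565 -0.065  0.268]
275 190 [83 87 91] [ 0.566 -0.064  0.267]
275 191 [86 89 90] [ 0.566 -0.065  0.264]
275 192 [106  97  90] [ 0.567 -0.064  0.263]
275 193 [146 123  88] [ 0.207 -0.245  0.001]
275 194 [171 138  82] [ 0.209 -0.244 -0.001]
275 195 [181 150  88] [ 0.216 -0.241  0.001]
275 196 [178 141  80] [ 0.225 -0.237  0.004]
275 197 [180 146  87] [ 0.229 -0
[... 584 characters left out ...]
9 93] [ 0.564 -0.051  0.283]
282 184 [84 86 89] [ 0.565 -0.05   0.282]
282 185 [83 86 90] [ 0.565 -0.051  0.279]
282 186 [82 86 87] [ 0.565 -0.051  0.277]
282 187 [89 94 95] [ 0.564 -0.051  0.275]
282 188 [88 89 91] [ 0.564 -0.051  0.273]
282 189 [89 87 92] [ 0.563 -0.052  0.269]
282 190 [82 88 88] [ 0.564 -0.052  0.268]
282 191 [82 82 86] [ 0.563 -0.052  0.265]
282 192 [85 90 88] [ 0.563 -0.052  0.263]
282 193 [81 78 78] [ 0.565 -0.051  0.263]
282 194 [85 76 63] [ 0.207 -0.223  0.002]
282 195 [76 64 42] [ 0.212 -0.221  0.002]
282 196 [83 66 39] [ 0.218 -0.218  0.003]
282 197 [75 61 33] [ 0.22  -0.217  0.002]
282 198 [86 68 42] [ 0.223 -0.216 -0.   ]
282 199 [81 67 38] [ 0.23  -0.213  0.002]
```

View pics/l6b.png

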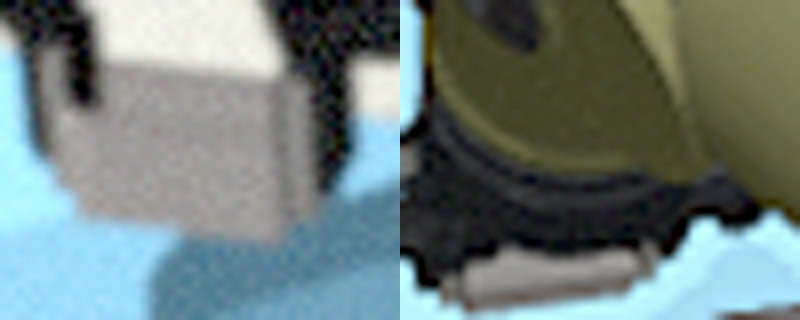

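```bash
python3 - <<'E'
from deck import *
s=load("scene0.npz");t=load("top0.npz")
Q=((points(s,214,230,36,22)-D0)@Rd*1000)
m=Q[8:14,10:22].reshape(-1,3);print("face region",np.nanmedian(m,0),np.nanstd(m,0))
for v in range(4,21): print(230+v,Q[v,8].round(1),Q[v,16].round(1),Q[v,22].round(1))
v=10;print("row 240");[print(214+u,Q[v,u].round(1)) for u in (3,4,5,6,7,22,23,24,25,26,27,28,29,30)]
# deck plane
for b in ((195,240,22,6),(200,252,40,6)):
  q=((points(s,*b)-D0)@Rd*1000).reshape(-1,3);print("deck h",np.nanmedian(q,0))
E
```

```text
face region [-21.57701967  -2.92178254  16.49149961] [1.57672469 8.15241776 3.98163126]
234 [-132.2  -68.3    7.7] [-48.5 -13.3  26.4] [-134.9  -32.2   12. ]
235 [-24.5 -22.5  26.2] [-49.2 -13.4  23.9] [-44.3   3.1  26.7]
236 [-20.2 -20.6  24.7] [-21.8  -2.2  26.9] [-44.7   3.1  24.3]
237 [-21.  -20.7  22.3] [-19.8  -1.3  25. ] [-20.5  12.7  26.7]
238 [-21.6 -20.9  19.8] [-25.   -3.2  21.7] [-18.4  13.6  24.9]
239 [-23.7 -21.6  17.1] [-22.2  -1.9  20. ] [-21.6  12.5  22. ]
240 [-20.5 -20.1  15.5] [-22.   -1.6  17.7] [-23.7  11.9  19.3]
241 [-22.  -20.5  12.9] [-21.3  -1.2  15.6] [-22.4  12.6  17.3]
242 [-23.3 -21.   10.3] [-19.7  -0.4  13.6] [-22.2  12.8  15. ]
243 [-24.4 -21.2   7.8] [-21.5  -0.9  11. ] [-22.   13.1  12.8]
244 [-21.6 -19.9   6.1] [-24.5  -2.    8. ] [-22.3  13.1  10.4]
245 [-22.1 -20.    3.7] [-19.3   0.3   6.9] [-18.7  14.7   8.9]
246 [-21.6 -19.6   1.5] [-24.2  -1.5   3.5] [-21.9  13.6   5.9]
247 [-16.3 -17.2   0.4] [-21.8  -0.4   1.7] [-24.2  12.9   3.1]
248 [ -8.1 -13.6  -0.1] [-17.    1.7   0.5] [-20.   14.7   1.8]
249 [ 5.  -7.9  0.7] [-6.3  6.1  0.6] [-14.7  16.9   0.7]
250 [13.  -4.4  0.3] [2.8 9.9 0.5] [-2.8 21.6  1.1]
row 240
217 [-65.8 -51.8   4.4]
218 [-65.7 -49.2   4.8]
219 [-69.4 -48.2   4.3]
220 [-20.5 -24.8  14.9]
221 [-20.8 -22.6  15.1]
236 [-23.7  11.9  19.3]
237 [-22.9  14.6  19.8]
238 [-19.4  18.3  20.8]
239 [-22.9  19.3  20.4]
240 [-19.1  23.1  21.4]
241 [-44.6  15.9  16.6]
242 [-48.7  16.8  16.1]
243 [-45.4  20.4  17.1]
244 [nan nan nan]
deck h [-37.99066391 -66.70853304   0.69032614]
deck h [53.28201435  7.63037127  0.17179807]
```

```bash
python3 - <<'E'
from deck import *
c=load("scene6.npz")
p=np.array([.5501,-.0586,.2594]); n=np.array([np.cos(psi),np.sin(psi),0])
print(c["color"][180:198,262:300:1,1][[0,4,8,10,12]])
f=lambda q:(np.array(q)+.5)/8-.5+np.array([258,165])
for q in((75,212),(275,242),(275,90)):
  P=onplane(c,f(q),n,p+n*.0147)[0]-p; print(q,P@yax*1000,P[2]*1000)
P=points(c,255,180,45,10).reshape(-1,3)-p
k=(abs(P@n-.015)<.004);y=(P@yax*1000)[k];print(np.median((P@n)[k])*1000,np.percentile(y,[0.5,2,98,99.5]))
E
```

```text
[[ 34  42  61  92 101  96  88  79  79  78  86  76  83  84  83  81  83  86
   83  82  82  83  82  84  87  79  83  81  86  75  62  59  74  74  58  35
   18  14]
 [106  69  71  76  91  90  93  94  87  85  87  85  88  86  82  88  85  89
   88  89  86  93  87  83  91  90  88  86  88  82  66  60  70  73  59  38
   16   8]
 [174 167 146 122 104  95  96  95  83  89  87  90  86  92  84  87  85  87
   86  80  89  86  92  89  84  88  82  85  90  83  76  63  64  71  65  43
   21  37]
 [175 172 170 167 150 122  97  91  81  90  86  88  90  87  86  85  85  88
   84  83  88  90  84  90  89  88  79  88  89  83  75  64  68  74  66  59
   60  66]
 [163 157 161 150 146 132 124 114 110 112 101 101  98  97  98  91  93  97
   87  84  90  83  88  84  82  86  87  88  86  85  78  67  61  69  70  63
   65  67]]
(75, 212) -23.162000487281922 2.702478595369706
(275, 242) 23.304754340886163 0.988290372447187
(275, 90) 25.297601300663114 40.343803219906825
14.613578974809494 [-26.08741286 -23.49681064  26.65881508  29.35599927]
```

```bash
cat >> go.py <<'E'
def deckrow(a,sign=1):
    from deck import D0,Rd
    row(D0+Rd@(np.array(a)/1000),deckR(sign))
    s=get_state(); print("now deck mm",((s["ee_pos"]-D0)@Rd*1000).round(2),"F deck",(s["force"]@Rd).round(2))
E
python3 - <<'E'
from deck import *
s=load("scene0.npz")
for q in((219.7,246.6),(239.9,249.3),(219.8,241),(239.95,241)):
  print(((onplane(s,q,xax,D0-.0216*xax)-D0)@Rd*1000).round(2))
from go import deckrow
deckrow([-3.5,-0.8,50])
E
```

```text
[[-21.6  -25.01  -0.67]]
[[-21.6   23.53  -0.32]]
[[-21.6  -25.65  12.26]]
[[-21.6   22.21  18.66]]
t 6.05 pos [ 0.5504 -0.0581  0.2597] w 46.8 F [-0.5  -1.09  0.  ]
row [-30.06, -0.2, -0.02] [-15.284, 15.766, 6.231]
now deck mm [129.9  151.74 155.04] F deck [-0.54 -1.02  0.31]
```

```bash
python3 -m handwheel '[[-30,-0.2,0,-15.3,15.8,6.2,255],[-30,-0.2,0,-15.3,15.8,6.2,255],[-30,-0.2,0,-15.3,15.8,6.2,255],[-30,-0.2,0,-15.3,15.8,6.2,255],[-30,-0.2,0,-15.3,15.8,6.2,255],[-30,-0.2,0,-15.3,15.8,6.2,255],[-30,-0.2,0,-15.3,15.8,6.2,255],[-30,-0.2,0,-15.3,15.8,6.2,255],[-30,-0.2,0,-15.3,15.8,6.2,255]]' 40
python3 - <<'E'
from go import deckrow
from station import camera
from h import *
deckrow([-3.5,-1.1,12])
c=camera("scene");np.savez("scene7.npz",**c)
c["color"]=np.clip(255*(c["color"]/255.)**.6,0,255).astype(np.uint8)
crop(c,170,190,110,100,7,"pics/s7.png")
E
```

```text
t: 6.95
ee_pos: [0.4995, -0.2211, 0.0944]
orientation: [-1.495, -1.677, 0.972]
force: [-0.7, -0.3, -1.4]
width: 0.552
t 6.95 pos [ 0.4995 -0.2211  0.0944] w 46.9 F [-0.68 -0.26 -1.39]
row [-0.66, -0.78, 0.14] [0.291, 3.468, -1.02]
now deck mm [-13.34  -3.96  46.79] F deck [-1.31 -0.17 -0.85]
```

View pics/s7.png

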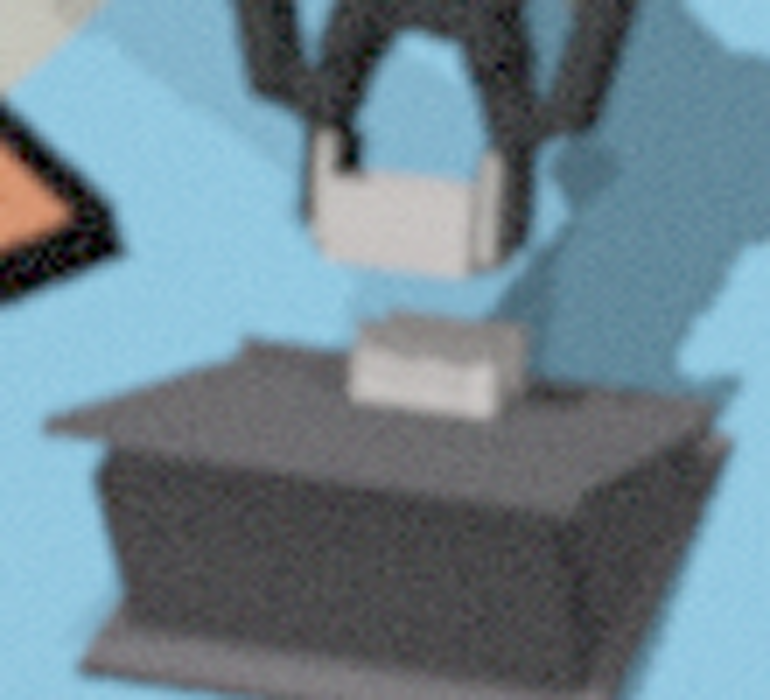

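```bash
python3 -m handwheel '[[0,0,0,0,0,0,255],[0,0,0,0,0,0,255]]' 40
python3 - <<'E'
from go import deckrow
deckrow([0,-1.1,35])
E
```

```text
t: 7.2
ee_pos: [0.5086, -0.2172, 0.1039]
orientation: [-1.504, -1.696, 0.979]
force: [0.4, 0.3, -0.7]
width: 0.549
t 7.2 pos [ 0.5086 -0.2172  0.1039] w 46.7 F [ 0.36  0.27 -0.65]
row [0.12, 0.16, -0.1] [0.007, 1.535, -0.033]
now deck mm [-0.37 -1.15 50.35] F deck [ 0.01  0.23 -0.76]
```

```bash
python3 -m handwheel '[[0,0,0,0,2,0,255],[0,0,0,0,4,0,255],[0,0,0,0,4.6,0,255],[0,0,0,0,4.7,0,255],[0,0,0,0,4.7,0,255],[0,0,0,0,4.7,0,255]]' 40
python3 - <<'E'
from go import deckrow
from station import camera
from h import *
deckrow([-3,-1.1,0])
c=camera("scene");np.savez("scene8.npz",**c)
c["color"]=np.clip(255*(c["color"]/255.)**.6,0,255).astype(np.uint8)
crop(c,190,205,80,70,9,"pics/s8.png")
E
```

```text
t: 7.8
ee_pos: [0.5301, -0.2155, 0.0626]
orientation: [-1.504, -1.693, 0.979]
force: [0.4, -0.7, 0.3]
width: 0.547
t 7.8 pos [ 0.5301 -0.2155  0.0626] w 46.5 F [ 0.4  -0.66  0.31]
row [0.04, 0.05, -0.11] [0.094, 0.382, 0.066]
now deck mm [-2.34 -2.03  3.82] F deck [ 0.43 -0.7   0.11]
```

View pics/s8.png

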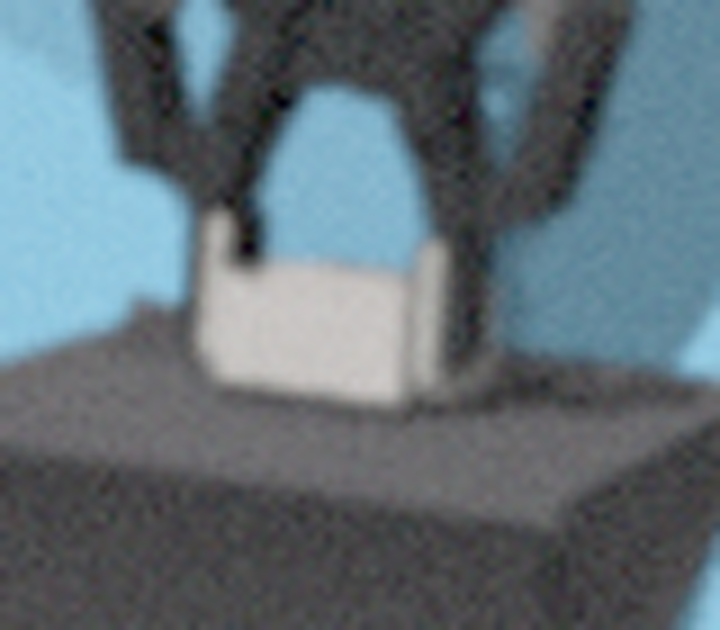

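```bash
python3 -m handwheel '[[0,0,0,0.05,0.15,0,255],[0,0,0,0.05,0.3,0,255],[0,0,0,0.05,0.3,0,255],[0,0,0,0.05,0.3,0,255]]' 40
python3 -c "
from go import deckrow
deckrow([-3,-1.1,0])"
```

```text
t: 8.25
ee_pos: [0.5314, -0.2148, 0.059]
orientation: [-1.503, -1.692, 0.978]
force: [0.1, 0.6, -0.7]
width: 0.547
t 8.25 pos [ 0.5314 -0.2148  0.059 ] w 46.5 F [ 0.14  0.62 -0.66]
row [-0.0, -0.02, -0.07] [0.047, -0.004, -0.003]
now deck mm [-3.03 -1.57 -0.04] F deck [-0.15  0.6  -0.68]
```

```bash
python3 -m handwheel '[[0,0,0,0.05,0.05,0,255],[0,0,0,0.05,0.1,0,255],[0,0,0,0.05,0.1,0,255]]' 40
python3 -c "
from go import deckrow
deckrow([-3,-1.1,0])"; python3 -m handwheel '[[0,0,0,0,0.05,0,255],[0,0,0,0,0.05,0,255]]' 40
python3 -c "
from go import deckrow
deckrow([-3,-1.1,0])"
```

```text
t: 8.55
ee_pos: [0.5319, -0.2143, 0.0581]
orientation: [-1.503, -1.692, 0.978]
force: [-0.7, 0.7, -1.1]
width: 0.546
t 8.55 pos [ 0.5319 -0.2143  0.0581] w 46.4 F [-0.73  0.7  -1.05]
row [-0.0, -0.02, -0.07] [-0.005, -0.108, 0.002]
now deck mm [-2.98 -1.05 -1.08] F deck [-1.08  0.78 -0.59]
t: 8.75
ee_pos: [0.5321, -0.2142, 0.0578]
orientation: [-1.503, -1.692, 0.978]
force: [-1.0, -0.1, 0.4]
width: 0.547
t 8.75 pos [ 0.5321 -0.2142  0.0578] w 46.5 F [-0.98 -0.07  0.4 ]
row [0.0, -0.01, -0.07] [-0.005, -0.141, 0.005]
now deck mm [-2.95 -1.05 -1.41] F deck [-0.65  0.05  0.84]
```

Starting to touch perhaps; continue a bit.

```bash
python3 -m handwheel '[[0,0,0,0,0.05,0,255],[0,0,0,0,0.05,0,255]]' 40
python3 -c "
from go import deckrow
deckrow([-3,-1.1,0])"; python3 -m handwheel '[[0,0,0,0,0.05,0,255],[0,0,0,0,0.05,0,255]]' 40
python3 -c "
from go import deckrow
deckrow([-3,-1.1,0])"
```

```text
t: 8.95
ee_pos: [0.5321, -0.2142, 0.0578]
orientation: [-1.503, -1.693, 0.978]
force: [-3.8, 0.1, 5.6]
width: 0.546
t 8.95 pos [ 0.5321 -0.2142  0.0578] w 46.4 F [-3.79  0.1   5.63]
row [0.01, 0.01, -0.08] [-0.008, -0.146, 0.007]
now deck mm [-2.93 -1.02 -1.46] F deck [-0.43  0.55  6.75]
t: 9.15
ee_pos: [0.5321, -0.2142, 0.0577]
orientation: [-1.504, -1.693, 0.979]
force: [-7.5, -1.3, 10.7]
width: 0.549
t 9.15 pos [ 0.5321 -0.2142  0.0577] w 46.7 F [-7.52 -1.26 10.68]
row [0.02, 0.03, -0.1] [-0.007, -0.148, 0.005]
now deck mm [-2.95 -1.03 -1.48] F deck [-1.26 -0.35 13.05]
```

```bash
python3 -m handwheel '[[0,0,0,0,-0.08,0,255],[0,0,0,0,-0.08,0.15,255],[0,0,0,0,-0.08,0.3,255],[0,0,0,0,-0.08,0.4,255],[0,0,0,0,-0.08,0.4,255]]' 40
python3 -c "
from go import deckrow
deckrow([-8,-1.1,0])"; python3 -m handwheel '[[0,0,0,0,0,0.05,255],[0,0,0,0,0,0.1,255],[0,0,0,0,0,0.1,255]]' 40
python3 -c "
from go import deckrow
deckrow([-8,-1.1,0])"
```

```text
t: 9.65
ee_pos: [0.5302, -0.2144, 0.0567]
orientation: [-1.505, -1.695, 0.977]
force: [-0.4, -0.9, 7.1]
width: 0.552
t 9.65 pos [ 0.5302 -0.2144  0.0567] w 47.0 F [-0.37 -0.87  7.11]
row [0.19, 0.05, -0.08] [-0.008, -0.144, 0.289]
now deck mm [-5.1  -1.02 -1.43] F deck [ 3.15 -0.82  6.39]
t: 9.95
ee_pos: [0.5296, -0.2144, 0.0563]
orientation: [-1.505, -1.696, 0.977]
force: [-1.1, -0.3, 6.3]
width: 0.549
t 9.95 pos [ 0.5296 -0.2144  0.0563] w 46.6 F [-1.08 -0.25  6.31]
row [0.21, 0.07, -0.08] [-0.014, -0.144, 0.217]
now deck mm [-5.82 -0.96 -1.43] F deck [ 2.2  -0.12  6.02]
```

```bash
python3 -m handwheel '[[0,0,0,0,-0.05,0,255],[0,0,0,0,-0.05,0.1,255],[0,0,0,0,-0.05,0.1,255]]' 40
python3 -c "
from go import deckrow
deckrow([-8,-1.1,0])"; python3 -m handwheel '[[0,0,0,0,0,0.05,255],[0,0,0,0,0,0.1,255],[0,0,0,0,0,0.1,255]]' 40
python3 -c "
from go import deckrow
deckrow([-8,-1.1,0])"
```

```text
t: 10.25
ee_pos: [0.5273, -0.2149, 0.0551]
orientation: [-1.504, -1.693, 0.977]
force: [1.3, 1.1, 2.2]
width: 0.547
t 10.25 pos [ 0.5273 -0.2149  0.0551] w 46.5 F [1.32 1.13 2.16]
row [0.05, -0.01, -0.07] [0.001, -0.136, -0.047]
now deck mm [-8.47 -1.11 -1.36] F deck [2.33 0.97 1.15]
t: 10.55
ee_pos: [0.5273, -0.2149, 0.0551]
orientation: [-1.505, -1.694, 0.977]
force: [5.3, 0.9, 1.3]
width: 0.55
t 10.55 pos [ 0.5273 -0.2149  0.0551] w 46.8 F [5.32 0.89 1.25]
row [0.14, 0.01, -0.08] [0.001, -0.132, -0.047]
now deck mm [-8.47 -1.11 -1.32] F deck [ 5.3   0.25 -1.61]
```

```bash
python3 -m handwheel '[[0,0,0,0,0.06,0,255],[0,0,0,0,0.06,0,255]]' 40
python3 - <<'E'
from go import deckrow
from station import camera
from h import *
deckrow([-8.5,-1.1,-1.4])
for n in("scene","top"):
    c=camera(n);np.savez(f"{n}9.npz",**c)
    c["color"]=np.clip(255*(c["color"]/255.)**.6,0,255).astype(np.uint8)
    if n=="scene": crop(c,195,205,60,60,6,"pics/s9.png")
    else: crop(c,365,190,85,80,6,"pics/t9.png")
a=cv2.imread("pics/s9.png");b=cv2.imread("pics/t9.png");cv2.imwrite("pics/l9.png",np.hstack([cv2.resize(a,(400,480))*1,cv2.resize(b,(400,480))]))
E
```

```text
t: 10.75
ee_pos: [0.5273, -0.2149, 0.055]
orientation: [-1.505, -1.694, 0.977]
force: [3.2, 0.1, 5.2]
width: 0.546
t 10.75 pos [ 0.5273 -0.2149  0.055 ] w 46.4 F [3.19 0.08 5.21]
row [0.14, 0.03, -0.1] [0.001, -0.003, 0.001]
now deck mm [-8.49 -1.11 -1.43] F deck [ 5.35 -0.3   2.92]
```

View pics/l9.png

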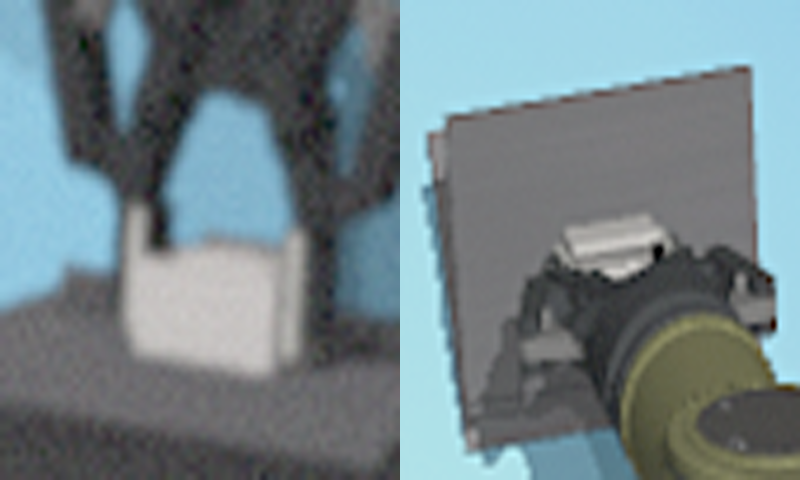

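```bash
python3 -m handwheel '[[0,0,0,0,0,0,150],[0,0,0,0,0,0,60],[0,0,0,0,0,0,0],[0,0,0,0,0,0,0],[0,0,0,0,-3,0,0],[0,0,0,0,-7,0,0],[0,0,0,0,-12,0,0],[0,0,0,0,-15,0,0]]' 40
python3 - <<'E'
from go import deckrow
deckrow([-8.5,-1.1,150])
E
```

```text
t: 11.65
ee_pos: [0.4496, -0.2233, 0.1851]
orientation: [-1.502, -1.691, 0.979]
force: [0.2, -0.6, 0.4]
width: 1.002
t 11.65 pos [ 0.4496 -0.2233  0.1851] w 85.1 F [ 0.25 -0.58  0.45]
row [-0.07, -0.02, -0.06] [-0.085, 0.034, -0.262]
now deck mm [-11.12  -0.24 150.35] F deck [ 0.37 -0.61  0.3 ]
```

Now move toward the disc (high, down-pointing), clear of the rack, and look at both.

```bash
python3 go.py .45 .05 .24 16.5; python3 -m handwheel '[[0,0,0,0,0,0,0]]'; python3 - <<'E'
from go import deckrow
from station import camera
from deck import *
deckrow([-8.5,-1.1,150])
for n in("scene","top"):
    c=camera(n);np.savez(f"{n}10.npz",**c)
    if n=="scene": 
      Q=((points(c,205,232,48,20)-D0)@Rd*1000)
      crop(c,195,215,70,60,6,"pics/s10.png")
    else: crop(c,365,190,85,80,6,"pics/t10.png")
a=cv2.imread("pics/s10.png");b=cv2.imread("pics/t10.png");cv2.imwrite("pics/l10.png",np.hstack([cv2.resize(a,(400,343)),cv2.resize(b,(400,343))]))
for v in range(2,20): print(232+v,Q[v,16].round(1),Q[v,24].round(1))
E
```

```text
t 11.65 pos [ 0.4496 -0.2233  0.1851] w 85.1 F [ 0.25 -0.58  0.45]
row [24.85, 78.36, 20.91] [27.133, -3.134, -5.591]
t: 11.75
ee_pos: [0.45, -0.2247, 0.1862]
orientation: [-1.507, -1.69, 0.982]
force: [-0.1, -0.6, -0.6]
width: 0.998
t 11.75 pos [ 0.45   -0.2247  0.1862] w 84.9 F [-0.08 -0.57 -0.61]
row [-0.01, 0.07, -0.33] [0.054, 0.114, -0.195]
now deck mm [-10.45  -1.64 151.14] F deck [-0.43 -0.56 -0.45]
234 [-130.4  -70.2    7.7] [-47.4 -15.3  26.3]
235 [-22.4 -24.1  26.2] [-46.9 -14.9  24. ]
236 [-15.3 -20.9  25.4] [-22.7  -5.   26.4]
237 [  3.5 -12.7  26.9] [-15.1  -1.7  25.6]
238 [  7.1 -11.1  25.4] [-17.2  -2.4  22.9]
239 [  7.2 -10.8  23.2] [ 6.5  7.3 25.5]
240 [  5.9 -11.3  20.7] [ 4.1  6.5 22.8]
241 [  5.6 -11.2  18.4] [ 7.6  8.1 21.3]
242 [  6.8 -10.6  16.4] [ 8.1  8.4 19.1]
243 [  6.1 -10.7  14. ] [ 9.1  9.  17.1]
244 [ 7.7 -9.9 12.1] [ 4.1  7.2 13.9]
245 [  4.3 -11.2   9.1] [ 5.8  8.  12. ]
246 [  6.8 -10.    7.5] [5.6 8.1 9.7]
247 [ 7.4 -9.5  5.4] [6.3 8.5 7.7]
248 [  5.1 -10.4   2.6] [8.  9.4 5.8]
249 [nan nan nan] [7.8 9.5 3.5]
250 [14.9 -5.9  0.4] [8.2 9.8 1.4]
251 [23.8 -2.   0.3] [12.1 11.5  0.1]
```

View pics/l10.png

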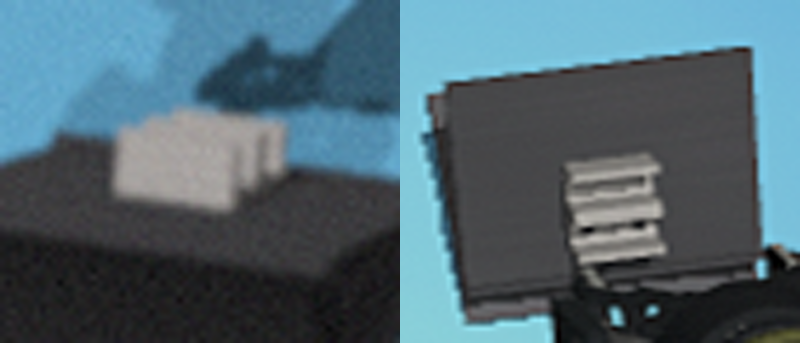

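```bash
python3 - <<'E'
from deck import *
s=load("scene10.npz");t=load("top10.npz")
for n,c,b in(("scene",s,(425,275,50,55)),("top",t,(205,210,40,50))):
    x,y,w,h=b
    P=points(c,*b); 
    g=c["color"][y:y+h,x:x+w].min(2)
    m=((g>135)).astype(np.uint8)
    cn,_=cv2.findContours(m,0,cv2.CHAIN_APPROX_NONE)
    k=max(cn,key=cv2.contourArea); mm=cv2.drawContours(np.zeros_like(m),[k],-1,1,-1)
    M=cv2.moments(k); u=np.array([M["m10"]/M["m00"],M["m01"]/M["m00"]])+[x,y]
    v=np.argwhere(mm)[:,::-1]+[x,y]; Q=onz(c,v,.06)[:,:2]; ctr=Q.mean(0); r=cv2.minAreaRect((Q*1000).astype(np.float32))
    e=np.linalg.svd(Q-ctr,full_matrices=False)[2][0]
    print(n,len(v),u,ctr.round(4),"yaw",np.degrees(np.arctan2(e[1],e[0])),r, "depth z",np.nanmedian(P[mm>0][:,2]))
# ends of placed channel and starter (scene)
b=s["color"][...,1].astype(float)
for v in (240,243,246):
  l=205+subpix(b[v,205:222],100); print(v,l,((onplane(s,(l,v),xax,D0+.0064*xax)-D0)@Rd*1000).round(1))
print(s["color"][246,225:250,1])
E
```

```text
scene 384 [447.57452967 300.16931983] [0.5297 0.2699] yaw 15.976225219481362 ((529.4575805664062, 269.8713073730469), (66.24736785888672, 29.948486328125), 16.11294174194336) depth z 0.060365167745506154
top 284 [223.68330007 233.79973387] [0.5278 0.27  ] yaw -163.88319002440682 ((527.9815063476562, 270.2272033691406), (65.65618133544922, 30.356369018554688), 16.624717712402344) depth z 0.057832060916021
240 214.51351351351352 [[  6.4 -26.1  18.8]]
243 214.42857142857142 [[  6.4 -25.9  12. ]]
246 214.2340425531915 [[  6.4 -25.9   5.2]]
[162 163 158 163 160 159 165 162 167 164 143 130 128 144 121  94  74  76
  74  57  43  43  48  48  50]
```

```bash
python3 go.py .529 .27 .17 16.2
```

```text
t 11.85 pos [ 0.4513 -0.2245  0.1839] w 84.8 F [ 0.14  0.3  -1.02]
row [24.93, 78.61, 20.91] [48.196, 7.854, -11.08]
```

```bash
python3 -m handwheel '[[24.9,78.6,20.9,48.2,7.9,-11.1,0],[24.9,78.6,20.9,48.2,7.9,-11.1,0],[24.9,78.6,20.9,48.2,7.9,-11.1,0],[24.9,78.6,20.9,48.2,7.9,-11.1,0],[24.9,78.6,20.9,48.2,7.9,-11.1,0],[24.9,78.6,20.9,48.2,7.9,-11.1,0],[24.9,78.6,20.9,48.2,7.9,-11.1,0],[24.9,78.6,20.9,48.2,7.9,-11.1,0],[24.9,78.6,20.9,48.2,7.9,-11.1,0],[24.9,78.6,20.9,48.2,7.9,-11.1,0],[24.9,78.6,20.9,48.2,7.9,-11.1,0],[24.9,78.6,20.9,48.2,7.9,-11.1,0]]'; python3 -m handwheel '[[0,0,0,0,0,0,0],[0,0,0,0,0,0,0]]'; python3 go.py .529 .27 .07 16.2
```

```text
t: 13.05
ee_pos: [0.5281, 0.272, 0.1682]
orientation: [-1.558, -0.223, 0.228]
force: [-0.8, -0.9, 0.1]
width: 1.0
t: 13.25
ee_pos: [0.5289, 0.2689, 0.1696]
orientation: [-1.56, -0.222, 0.223]
force: [0.2, -0.3, 0.4]
width: 0.999
t 13.25 pos [0.5289 0.2689 0.1696] w 84.9 F [ 0.22 -0.32  0.36]
row [0.04, 0.05, -0.04] [0.049, 9.957, 0.108]
```

```bash
python3 -m handwheel '[[0,0,0,0.05,4,0.1,0],[0,0,0,0.05,8,0.1,0],[0,0,0,0.05,9,0.1,0],[0,0,0,0.05,9,0.1,0],[0,0,0,0.05,9,0.1,0]]'; python3 - <<'E'
from go import *
from station import camera
from deck import *
row([.529,.27,.032],down(16.2))
c=camera("scene");np.savez("scene11.npz",**c)
x0,y0,w,h,k=415,255,65,65,9
im=np.clip(255*(c["color"][y0:y0+h,x0:x0+w]/255.)**.6,0,255).astype(np.uint8)
im=cv2.resize(im,None,fx=k,fy=k,interpolation=cv2.INTER_CUBIC)
cv2.imwrite("pics/s11.png",im)
E
```

```text
t: 13.75
ee_pos: [0.5301, 0.2728, 0.0821]
orientation: [-1.556, -0.225, 0.221]
force: [-0.6, -0.4, 0.9]
width: 1.0
t 13.75 pos [0.5301 0.2728 0.0821] w 85.0 F [-0.65 -0.44  0.95]
row [-0.15, 0.06, 0.18] [-0.2, 5.006, -0.246]
```

View pics/s11.png

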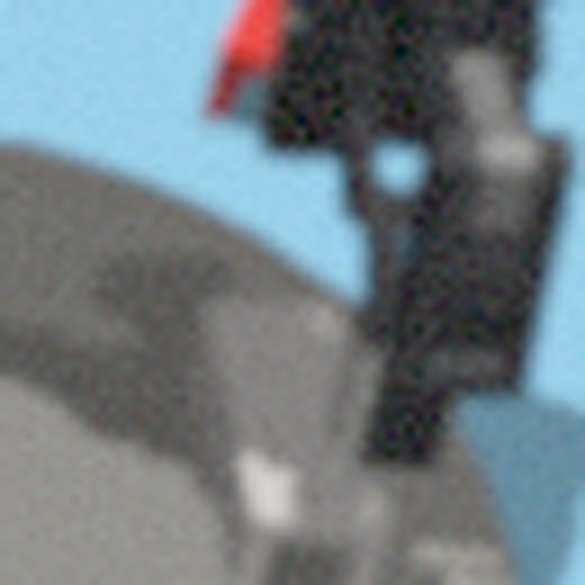

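```bash
python3 -m handwheel '[[0,0,0,0,0,0,0],[0,0,0,0,0,0,0]]'; python3 go.py .529 .27 .032 16.2
```

```text
t: 14.0
ee_pos: [0.5301, 0.2727, 0.0818]
orientation: [-1.557, -0.225, 0.22]
force: [-0.2, 0.5, -0.5]
width: 0.998
t 14.0 pos [0.5301 0.2727 0.0818] w 84.8 F [-0.24  0.47 -0.54]
row [-0.11, 0.07, 0.19] [-0.201, 4.983, -0.233]
```

```bash
python3 -m handwheel '[[0,0,0,-0.2,0,-0.23,0],[0,0,0,-0.2,2,-0.23,0],[0,0,0,-0.2,4,-0.23,0],[0,0,0,-0.2,4.9,-0.23,0],[0,0,0,-0.2,4.9,-0.23,0],[0,0,0,-0.2,4.9,-0.23,0]]'; python3 go.py .529 .27 .032 16.2
```

```text
t: 14.6
ee_pos: [0.5284, 0.2699, 0.0321]
orientation: [-1.557, -0.224, 0.222]
force: [-0.4, 0.5, -0.2]
width: 0.996
t 14.6 pos [0.5284 0.2699 0.0321] w 84.7 F [-0.44  0.47 -0.21]
row [-0.11, 0.08, 0.1] [0.06, 0.006, -0.007]
```

```bash
python3 -m handwheel '[[0,0,0,0,0,0,255],[0,0,0,0,0,0,255],[0,0,0,0,0,0,255],[0,0,0,0,0,0,255],[0,0,0,0,0,0,255],[0,0,0,0,0,0,255]]' 50; python3 go.py .529 .27 .032 16.2;  python3 -m handwheel '[[0,0,0,0,-0.3,0,255],[0,0,0,0,-2,0,255],[0,0,0,0,-6,0,255],[0,0,0,0,-10,0,255],[0,0,0,0,-14,0,255],[0,0,0,0,-18,0,255],[0,0,0,0,-18,0,255]]' 50;python3 go.py .53 -.03 .27 96.9
```

```text
t: 15.2
ee_pos: [0.529, 0.2702, 0.0328]
orientation: [-1.557, -0.225, 0.22]
force: [0.4, -0.3, 6.1]
width: 0.735
t 15.2 pos [0.529  0.2702 0.0328] w 62.5 F [ 0.37 -0.31  6.08]
row [-0.12, 0.07, 0.19] [-0.004, 0.081, -0.02]
t: 15.9
ee_pos: [0.5296, 0.2725, 0.2184]
orientation: [-1.551, -0.231, 0.215]
force: [0.5, 0.5, -0.1]
width: 0.737
t 15.9 pos [0.5296 0.2725 0.2184] w 62.7 F [ 0.53  0.5  -0.14]
row [0.15, -80.59, 0.77] [-8.4, -5.433, -29.014]
```

```bash
python3 -m handwheel '[[0,-80.6,0.5,-8.4,-5.4,-29,255],[0,-80.6,0.5,-8.4,-5.4,-29,255],[0,-80.6,0.5,-8.4,-5.4,-29,255],[0,-80.6,0.5,-8.4,-5.4,-29,255],[0,-80.6,0.5,-8.4,-5.4,-29,255],[0,-80.6,0.5,-8.4,-5.4,-29,255],[0,-80.6,0.5,-8.4,-5.4,-29,255],[0,-80.6,0.5,-8.4,-5.4,-29,255],[0,-80.6,0.5,-8.4,-5.4,-29,255],[0,-80.6,0.5,-8.4,-5.4,-29,255],[0,-80.6,0.5,-8.4,-5.4,-29,255],[0,-80.6,0.5,-8.4,-5.4,-29,255]]' 50;python3 go.py .53 -.03 .27 96.9
python3 - <<'E'
from station import camera,get_state
from go import deckrow
from deck import *
s=get_state()
p=s["ee_pos"];n=np.array([np.cos(psi),np.sin(psi),0])
c=camera("scene");np.savez(f"scene12.npz",**c)
u=proj(c,p)[0].round().astype(int);print(u,p)
x,y=u[0]-30,u[1]-30
im=cv2.resize(np.clip(255*(c["color"][y:y+45,x:x+60]/255.)**.6,0,255).astype(np.uint8),None,fx=12,fy=12,interpolation=2);cv2.imwrite("pics/s12.png",im)
P=points(c,x,y,60,45)-p
for uu in(22,30,36):
  for v in range(8,40,2): print(uu,v,c["color"][y+v,x+uu,1],(P[v,uu]@n*1000).round(1),(P[v,uu]@yax*1000).round(1),(P[v,uu][2]*1000).round(1))
deckrow([-21.6,-1.2,60])
E
```

```text
t: 17.1
ee_pos: [0.5284, -0.0329, 0.265]
orientation: [-1.151, -1.29, 1.302]
force: [-0.8, 0.9, -1.3]
width: 0.736
t 17.1 pos [ 0.5284 -0.0329  0.265 ] w 62.5 F [-0.84  0.91 -1.31]
row [-0.27, -0.09, -0.29] [0.266, -0.503, -0.187]
[299 183] [ 0.52843451 -0.03289037  0.26498844]
22 8 169 -535.7 -177.5 -264.6
22 10 172 -523.1 -174.1 -264.6
22 12 157 -510.9 -170.7 -264.6
22 14 91 -6.7 -15.9 28.2
22 16 81 -1.7 -14.5 27.1
22 18 79 4.5 -12.8 26.7
22 20 82 11.9 -10.8 27.1
22 22 83 13.4 -10.5 23.9
22 24 83 14.3 -10.5 20.3
22 26 87 14.1 -10.7 16.1
22 28 84 13.8 -11.0 11.7
22 30 87 11.8 -11.9 6.2
22 32 87 13.6 -11.6 3.1
22 34 67 -385.0 -135.8 -264.0
22 36 64 -368.5 -131.0 -260.0
22 38 64 -359.6 -128.6 -260.9
30 8 172 -540.1 -152.1 -264.1
30 10 166 -531.9 -150.1 -266.6
30 12 164 -517.3 -146.2 -265.3
30 14 116 -13.7 -2.8 25.9
30 16 80 -4.9 -0.5 27.0
30 18 83 2.4 1.4 27.2
30 20 80 6.5 2.4 25.6
30 22 81 14.0 4.4 26.1
30 24 83 13.0 4.0 21.4
30 26 82 13.2 3.9 17.4
30 28 86 14.1 4.0 13.8
30 30 90 14.2 3.8 9.6
30 32 85 14.7 3.8 5.7
30 34 78 -386.5 -111.9 -261.9
30 36 65 -374.9 -108.8 -261.1
30 38 63 -368.8 -107.3 -263.9
36 8 171 -540.1 -132.2 -261.8
36 10 173 -531.8 -130.2 -264.2
36 12 169 -521.1 -127.6 -265.2
36 14 135 -13.4 8.5 27.4
36 16 82 -6.1 10.4 27.6
36 18 83 -0.9 11.7 26.6
36 20 80 7.4 13.8 27.5
36 22 87 15.3 15.8 28.3
36 24 84 12.8 15.0 22.6
36 26 83 15.0 15.4 19.9
36 28 89 15.0 15.3 15.8
36 30 87 12.5 14.5 10.0
36 32 85 16.2 15.4 8.2
36 34 86 16.3 15.3 4.0
36 36 67 -381.4 -92.5 -263.0
36 38 61 -372.1 -90.3 -263.7
t 17.15 pos [ 0.5285 -0.0329  0.265 ] w 62.4 F [ 0.42  0.14 -0.99]
row [-30.26, 0.03, -0.29] [-17.987, 16.456, 6.414]
now deck mm [116.38 179.45 168.97] F deck [-0.12  0.09 -1.08]
```

View pics/s12.png

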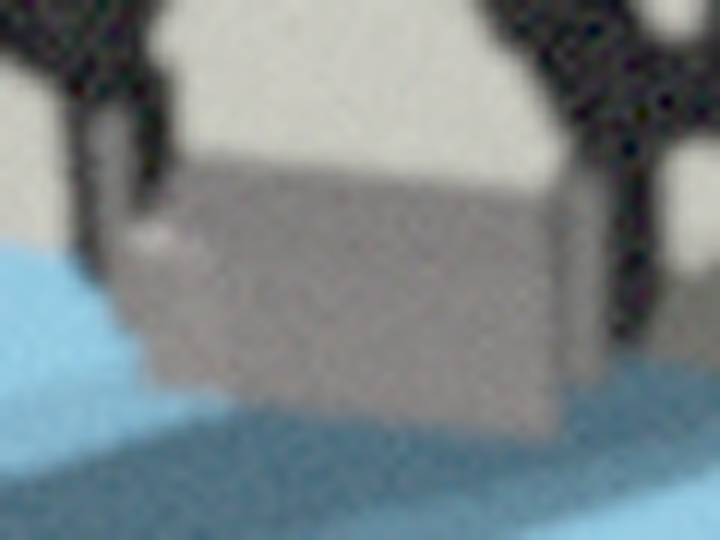

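```bash
python3 -m handwheel '[[-30.2,0,-0.2,-18,16.3,6.4,255],[-30.2,0,-0.2,-18,16.3,6.4,255],[-30.2,0,-0.2,-18,16.3,6.4,255],[-30.2,0,-0.2,-18,16.3,6.4,255],[-30.2,0,-0.2,-18,16.3,6.4,255],[-30.2,0,-0.2,-18,16.3,6.4,255],[-30.2,0,-0.2,-18,16.3,6.4,255],[-30.2,0,-0.2,-18,16.3,6.4,255],[-30.2,0,-0.2,-18,16.3,6.4,255],[-30.2,0,-0.2,-18,16.3,6.4,255],[-30.2,0,-0.2,-18,16.3,6.4,255]]' 50; python3 -m handwheel '[[0,0,0,0,0,0,255],[0,0,0,0,0,0,255]]'; python3 - <<'E'
from go import deckrow
deckrow([-21.6,-1.2,32])
E
```

```text
t: 18.25
ee_pos: [0.4872, -0.2192, 0.1042]
orientation: [-1.502, -1.696, 0.981]
force: [0.7, -0.6, -1.5]
width: 0.738
t: 18.45
ee_pos: [0.4865, -0.2197, 0.1035]
orientation: [-1.501, -1.694, 0.981]
force: [0.7, -0.6, -0.1]
width: 0.738
t 18.45 pos [ 0.4865 -0.2197  0.1035] w 62.7 F [ 0.72 -0.56 -0.13]
row [-0.02, 0.15, -0.04] [-0.012, 2.909, 0.17]
now deck mm [-19.89  -1.05  61.09] F deck [ 0.5  -0.64 -0.43]
```

```bash
python3 -m handwheel '[[0,0,0,0,1.5,0.17,255],[0,0,0,0,2.7,0.17,255],[0,0,0,0,2.9,0.17,255],[0,0,0,0,2.9,0.17,255],[0,0,0,0,2.9,0.17,255],[0,0,0,0,2.9,0.17,255]]'; python3 - <<'E'
from go import deckrow
from station import camera
from deck import *
deckrow([-21.6,-1.2,20])
for n in("scene","top"):
    c=camera(n);np.savez(f"{n}13.npz",**c)
    c["color"]=np.clip(255*(c["color"]/255.)**.6,0,255).astype(np.uint8)
    if n=="scene": crop(c,195,205,65,60,6,"pics/s13.png")
    else: crop(c,385,210,50,45,8,"pics/t13.png")
a=cv2.imread("pics/s13.png");b=cv2.imread("pics/t13.png");cv2.imwrite("pics/l13.png",np.hstack([a[:360],b[:360]]))
E
```

```text
t: 19.05
ee_pos: [0.4991, -0.2185, 0.0776]
orientation: [-1.502, -1.694, 0.98]
force: [-0.6, 0.0, -1.0]
width: 0.737
t 19.05 pos [ 0.4991 -0.2185  0.0776] w 62.7 F [-0.63  0.03 -1.  ]
row [-0.02, 0.12, -0.04] [0.013, 1.232, -0.025]
now deck mm [-21.84  -1.33  32.32] F deck [-1.04  0.11 -0.56]
```

View pics/l13.png

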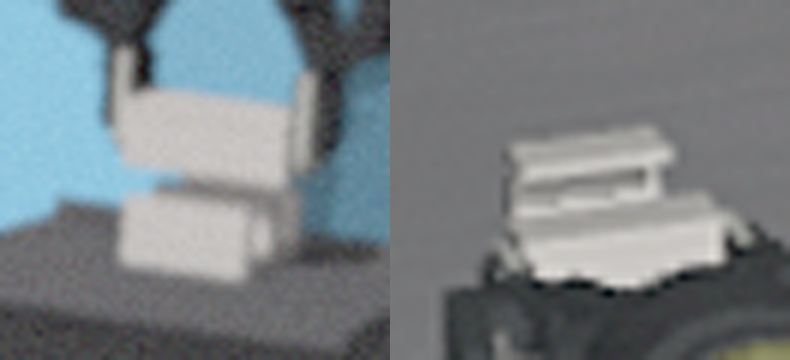

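```bash
python3 - <<'E'
from deck import *
for n,b in(("scene",(205,215,50,40)),("top",(400,218,30,30))):
  c=load(f"{n}13.npz")
  Q=((points(c,*b)-D0)@Rd*1000).reshape(-1,3);Q=Q[~np.isnan(Q[:,0])]
  for nm,lo,hi,y in(("held face",36,54,20),("up face",4,22,16)):
    k=(Q[:,2]>lo)&(Q[:,2]<hi)&(abs(Q[:,1]+1)<y)&(Q[:,0]>-16 if lo>30 else Q[:,0]>0)&(Q[:,0]<20)
    print(n,nm,k.sum(),np.median(Q[k,0]),np.mean(Q[k,0]))
  k=(Q[:,2]>38)&(Q[:,2]<52)&(Q[:,0]>-16)&(Q[:,0]<0);print("y range held",np.percentile(Q[k,1],[2,98]))
  k=(Q[:,2]>6)&(Q[:,2]<20)&(Q[:,0]>2)&(Q[:,0]<10);print("y range up",np.percentile(Q[k,1],[2,98]) if k.sum() else 0)
E
```

```text
scene held face 139 -6.751608857242819 -6.961187842768724
scene up face 108 6.1798822939628035 6.209272637905179
y range held [-37.78695583  36.74729431]
y range up [-24.91161044  22.87086936]
top held face 37 -8.863657271717903 -8.920906150193911
top up face 28 5.0350711218673005 5.838112043386956
y range held [-30.60639779  32.19903356]
y range up [-22.85980864  24.69447177]
```

```bash
python3 -m handwheel '[[0,0,0,0,0.4,0,255],[0,0,0,0,0.8,0,255],[0,0,0,0,1.2,0,255],[0,0,0,0,1.5,0,255],[0,0,0,0,1.5,0,255],[0,0,0,0,1.5,0,255]]'; python3 - <<'E'
from go import deckrow
deckrow([-21.6,-1.2,4.4])
E
```

```text
t: 19.75
ee_pos: [0.5066, -0.2174, 0.064]
orientation: [-1.501, -1.694, 0.98]
force: [0.8, 0.0, -0.8]
width: 0.737
t 19.75 pos [ 0.5066 -0.2174  0.064 ] w 62.6 F [ 0.82  0.01 -0.75]
row [-0.05, 0.1, -0.01] [-0.001, 1.244, -0.05]
now deck mm [-22.09  -1.19  16.84] F deck [ 0.33 -0.09 -1.06]
```

Entered freely (tips 7 mm below the rims). Continue down.

```bash
python3 -m handwheel '[[0,0,0,0,0.4,0,255],[0,0,0,0,0.8,0,255],[0,0,0,0,1.1,0,255],[0,0,0,0,1.1,0,255],[0,0,0,0,1.1,0,255]]'; python3 - <<'E'
from go import deckrow
deckrow([-21.6,-1.2,4.4])
E
python3 -m handwheel '[[0,0,0,0,0.1,0,255],[0,0,0,0,0.15,0,255],[0,0,0,0,0.15,0,255]]'; python3 - <<'E'
from go import deckrow
deckrow([-21.6,-1.2,4.4])
E
```

```text
t: 20.25
ee_pos: [0.512, -0.2168, 0.0545]
orientation: [-1.501, -1.694, 0.98]
force: [0.2, -0.1, -0.4]
width: 0.735
t 20.25 pos [ 0.512  -0.2168  0.0545] w 62.4 F [ 0.2  -0.05 -0.43]
row [-0.04, 0.1, -0.02] [0.003, 0.146, -0.05]
now deck mm [-22.1   -1.23   5.86] F deck [-0.05 -0.08 -0.47]
t: 20.55
ee_pos: [0.5128, -0.2169, 0.0534]
orientation: [-1.501, -1.694, 0.98]
force: [0.2, 0.6, -0.7]
width: 0.736
t 20.55 pos [ 0.5128 -0.2169  0.0534] w 62.6 F [ 0.17  0.6  -0.74]
row [-0.04, 0.1, -0.04] [0.017, 0.006, -0.041]
now deck mm [-22.01  -1.37   4.46] F deck [-0.17  0.58 -0.76]
```

```bash
python3 -m handwheel '[[0,0,0,0,0.05,0,255],[0,0,0,0,0.05,0,255]]'; python3 - <<'E'
from go import deckrow
deckrow([-21.6,-1.2,4.4])
E
python3 -m handwheel '[[0,0,0,0,0.05,0,255],[0,0,0,0,0.05,0,255]]'; python3 - <<'E'
from go import deckrow
deckrow([-21.6,-1.2,4.4])
E
```

```text
t: 20.75
ee_pos: [0.5128, -0.2169, 0.0533]
orientation: [-1.502, -1.694, 0.98]
force: [-3.6, -0.5, 4.5]
width: 0.736
t 20.75 pos [ 0.5128 -0.2169  0.0533] w 62.6 F [-3.62 -0.45  4.52]
row [-0.02, 0.13, -0.05] [0.018, -0.003, -0.04]
now deck mm [-22.    -1.38   4.37] F deck [-0.9  -0.02  5.74]
t: 20.95
ee_pos: [0.5129, -0.2168, 0.0532]
orientation: [-1.502, -1.694, 0.981]
force: [-6.5, -2.3, 8.4]
width: 0.734
t 20.95 pos [ 0.5129 -0.2168  0.0532] w 62.4 F [-6.54 -2.3   8.38]
row [-0.01, 0.15, -0.06] [0.014, -0.007, -0.041]
now deck mm [-22.01  -1.35   4.33] F deck [-1.67 -1.5  10.64]
```

```bash
python3 -m handwheel '[[0,0,0,0,-0.05,0,255],[0,0,0,0,-0.05,0,100],[0,0,0,0,-0.05,0,0],[0,0,0,0,-0.05,0,0],[0,0,0,0,-0.05,0,0],[0,0,0,0,-3,0,0],[0,0,0,0,-7,0,0],[0,0,0,0,-12,0,0],[0,0,0,0,-16,0,0],[0,0,0,0,-16,0,0]]'; python3 go.py .40 .05 .30 96.9
```

```text
t: 21.95
ee_pos: [0.4332, -0.2271, 0.1947]
orientation: [-1.507, -1.694, 0.984]
force: [-0.4, -0.2, -0.9]
width: 0.999
t 21.95 pos [ 0.4332 -0.2271  0.1947] w 84.9 F [-0.38 -0.24 -0.87]
row [30.1, 0.13, -0.41] [27.829, -9.268, -5.426]
```

```bash
python3 -m handwheel '[[15,0,0,14,-6,0,0],[15,0,0,27,-9.2,-2,0],[15,0,0,27,-9.2,-2,0],[15,0,0,27,-9.2,-2,0],[15,0,0,27,-9.2,-2,0],[15,0,0,27,-9.2,-2,0],[15,0,0,27,-9.2,-2,0],[15,0,0,27,-9.2,-2,0]]'; python3 - <<'E'
from station import camera,get_state
from deck import *
print(get_state()["ee_pos"],get_state()["force"])
for n in("scene","top"):
    c=camera(n);np.savez(f"{n}14.npz",**c); cv2.imwrite(f"pics/{n}14.png",c["color"])
    g=dict(c);g["color"]=np.clip(255*(c["color"]/255.)**.7,0,255).astype(np.uint8)
    if n=="scene": crop(g,195,215,65,50,6,"pics/s14.png"); b=(205,222,50,35)
    else: crop(g,365,195,80,70,5,"pics/t14.png"); b=(390,222,40,30)
    Q=((points(c,*b)-D0)@Rd*1000).reshape(-1,3);Q=Q[~np.isnan(Q[:,0])]
    k=(Q[:,0]>-33)&(Q[:,0]<-11)&(abs(Q[:,1]+1)<28)&(Q[:,2]>20); print(n,"top face h",np.median(Q[k,2]),np.percentile(Q[k,2],[5,95]),k.sum())
    M=np.c_[Q[k,0],Q[k,1],np.ones(k.sum())];print("tilt plane",np.linalg.lstsq(M,Q[k,2],rcond=None)[0])
    for nm,lo,hi,x0,x1 in(("up face",4,20,0,14),("locked face",27.5,30.5,-16,-2)):
      k=(Q[:,2]>lo)&(Q[:,2]<hi)&(Q[:,0]>x0)&(Q[:,0]<x1);print(nm,k.sum(),np.median(Q[k,0]) if k.any() else 0,np.percentile(Q[k,1],[2,98]) if k.any() else 0)
a=cv2.imread("pics/s14.png");b=cv2.imread("pics/t14.png");cv2.imwrite("pics/l14.png",np.hstack([a[:300,:390],b[:300]]))
E
```

```text
t: 22.75
ee_pos: [0.3735, 0.042, 0.2818]
orientation: [-1.327, -1.508, 1.154]
force: [0.7, -0.3, 0.1]
width: 1.001
[0.37351033 0.04200922 0.28176038] [ 0.71996456 -0.3444392   0.07844726]
scene top face h 32.49994683688223 [25.72870743 32.95025691] 45
tilt plane [-1.59904724e-01 -1.61995453e-02  2.83410267e+01]
up face 153 6.254656442352927 [-24.48766191  23.3163957 ]
locked face 40 -8.739072595851496 [-30.92180744  29.38955052]
top top face h 31.014437781002037 [26.09832093 35.62484832] 175
tilt plane [-4.78988599e-02 -7.74667291e-03  3.00169332e+01]
up face 41 4.625238420374364 [-28.1889685   24.64459746]
locked face 28 -12.488330164322946 [-30.89030228  31.30441799]
```

View pics/l14.png

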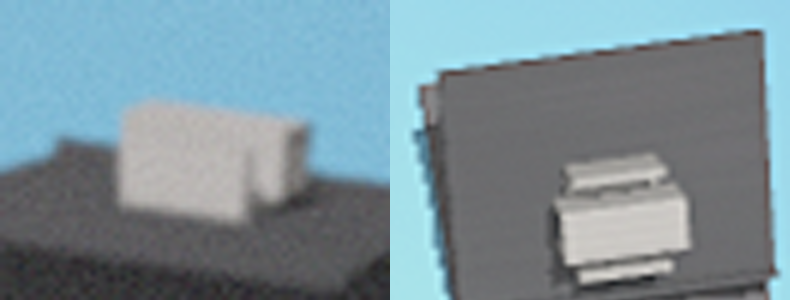

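View pics/top14.png

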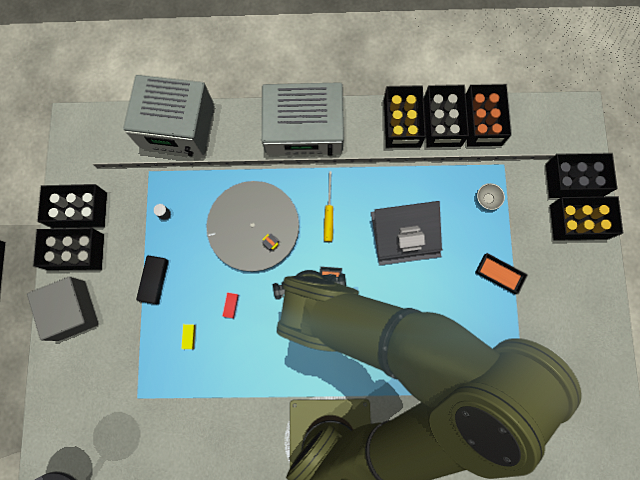

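```bash
python3 -m handwheel '[[0,0,0,0,0,0,0],[0,0,0,0,0,0,0],[0,0,0,0,0,0,0],[0,0,0,0,0,0,0],[0,0,0,0,0,0,0],[0,0,0,0,0,0,0],[0,0,0,0,0,0,0],[0,0,0,0,0,0,0],[0,0,0,0,0,0,0],[0,0,0,0,0,0,0]]'; python3 - <<'E'
from station import camera,hand_in
from h import *
for n,b in(("scene",(205,222,50,35)),("top",(390,222,40,30))):
    o=load(f"{n}14.npz");c=camera(n);x,y,w,h=b
    d=np.abs(c["color"][y:y+h,x:x+w].astype(int)-o["color"][y:y+h,x:x+w]);print(n,d.mean(),d.max())
print(hand_in())
E
```

```text
t: 23.85
ee_pos: [0.3729, 0.0385, 0.2804]
orientation: [-1.329, -1.499, 1.152]
force: [0.3, -0.9, 0.4]
width: 0.999
scene 3.0946666666666665 16
top 0.7294444444444445 4
the job is handed in; nothing more can be done
None
```

I placed both channels on the rack in the order asked and handed the job in at about 24 s of the 62 s allowed. Hand-in returned no verdict.

**First channel (open side up):** I set it on the deck and pushed it down against the starter until I felt about 5 N. After release, its uphill face sat 28 mm above the starter's, and its ends were level with the starter's to about 1 mm.

**Second channel (open side down):** I lowered it over the two, and it met no resistance until it seated at the height I had worked out for fully home. In the last images:
- **Height:** its top was 31 to 32.5 mm above the deck, against 32 mm nominal.
- **Lengthwise:** it is centred to about 1 mm.
- **Up the slope:** the scene camera put it about 1 mm downhill of nominal, within the play. The top camera suggested 4 to 5 mm, which may be bias in that camera, because it also read the first channel about 1.6 mm lower.

About 1 s after release, the images of the rack showed no visible change. In the final overall picture the transformer is on the turntable, and everything else visible is where it was. The arm blocks the top camera's view of one half shell. The highest force I read was about 13 N, while pressing the first channel onto the deck.

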